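# Clamp the formed brackets, blow them off, put them in the tray

## Robot

A 7-joint arm with a two-finger parallel gripper is mounted at the origin on the work surface. World frame = base frame: x ahead of the robot, y to its left, z up, the work surface at z = 0. Lengths are in m, angles in degrees, forces in N, time in s.
With the tool pointing down it reaches from about 0.425 to 0.875 m from the base axis. Payload 9.9 kg.
Tool frame: the origin (TCP) lies at the very end of the fingers, on their centre line; the grasp point (between the pads) lies env.grip_point_offset behind it (env.grip_point_offset is the distance from the TCP to the grasp point, in m); z points along the fingers, y is the direction in which the jaws open and shut (so a half turn about z gives the same grasp; the last joint's range is limited). The gripper opens to 85 mm and grips with 20 to 120 N. Pads are 22 mm wide; open, the fingers measure 114 mm over their backs; the gripper's body (76 mm by 85 mm) begins 54 mm behind the grasp point. The pads swing forward as they close: fully open they stand 13 mm farther back than shut.
Start: joints at [65.73, 32.985, 1.427, 82.34, -0.859, 64.687, -3.237], TCP at [0.225, -0.636, 0.231] pointing down, gripper open.
Joint ranges: [-157.87, 157.87], [-19.46, 123.44], [-87.15, 90], [11.01, 140.99], [-62.26, 242.26], [9.8, 113.94], [-161.44, 161.44]. Speed limits (degrees/s): [127.2, 127.2, 172.46, 172.46, 180, 180, 180].

## Interface

Orientations are given as a 3x3 rotation matrix whose columns are the frame's x, y, z axes.
In Python, from rig import sensors, optics, workorder, env gives the robot as it stands. The module is installed in compiled form; this text tells all that it offers.
- The arm moves only by the tool move_arm, never from a script. Its argument "series" is a list of rows, each an object of numbers: "claw": the finger opening in mm, from 0 to 85.4; "tx", "ty", "tz": the shift along the tool's x, y, z in units of 30 mm (1.0 is 30 mm); "ax", "ay", "az": the turn, a rotation vector about the tool's x, y, z in rad. A call has 1 to 20 rows; each row is the pose to reach, as a shift and turn from the pose commanded when the call began, along the tool's axes at that moment; what a row does not reach only later rows make up. A row lasts 1/12 s, in which the tool goes at most 41.7 mm and 7.16 degrees, less where a joint would pass 70% of its speed; a pose out of reach is approached as far as the arm can. A call with a gripper value outside its range is refused whole. The fingers move at their own pace and stop on an object; "squeeze" is the grip in N (left out, the last holds). Time passes only in rows, so rows that repeat a pose let the fingers close. It gives the time, the measured TCP pose, the force and the opening at its end, in the units of the state.
- sensors.read_state(): the state, without advancing time (a new reading comes with each control period).
- optics.capture(name): name is "scene" or "top"; returns a dict with "pixels" (400x640x3 uint8, red, green, blue), "fx", "fy", "cx", "cy" (pixels), "origin" and "rotation" of the camera in the world. Camera axes: x right, y down, z forward; pixel columns grow to the right and rows downward; lengths in m; the calibration is good to about 2 mm. A picture is of the moment at which its call begins. There is no depth.
- workorder.finish_job(): hands the job in, once; it reports no verdict.
The state is a dict: "t": time; "joint_positions": joint angles; "joint_velocities": joint speeds; "tau": joint torques, N m; "ee_pos": TCP position; "ee_rot": TCP orientation; "force": force on the tool from outside, world axes, zero at the start; "ft_torque": the same for the moment, N m; "grip_width": finger opening in m.
Only numpy, scipy, OpenCV 4.12 (cv2) and the standard library are available. Lean on these libraries where they do the work, as an engineer would, in place of code of your own. Each camera call takes 0.05 s, during which the arm holds its last target.

## Task

Lift every formed bracket out of the open die and stand it upright, lengthwise in the row between the two jaws of the ratchet clamp on the bench. Squeeze the clamp's scissor handles fully together until the last ratchet tooth holds them by itself, then, with the brackets held, squeeze the air gun's trigger fully, keep it squeezed for a good second and let it go. Press the clamp's moving handle down to unlatch it, let it swing fully open, and stand all the brackets upright in the steel tray; leave the gauge, beaker and oil bottle where they are.

Things in the scene. Friction and masses are not known exactly. Their poses are not given: they have to be found in the camera images.
- die: Dark steel lower forming die, fixed, a block 76 (x) x 194 (y) x 30 mm high; origin under its centre, on the bench. Four open cavities 30 x 36 mm, 12 mm deep, in a row along its y at -69, -23, +23 and +69 mm. It may stand on either side of the bench.
- clamp: Flat-lying scissor clamp fixed to the bench; origin on the bench under its pivot. Jaws run to -y, handles to +y. Fixed: jaw on the -x side (top 24 mm up) and handle on the +x side. Moving: jaw on the +x side (top 25 mm up), handle on the -x side. A ratchet bar (top 50 mm up) bridges the handles 75 mm from the pivot; a finger ring ends each, 119 to 167 mm from the pivot, 30 to 46 mm up.
- nest (a point): Nest floor (12 mm above the bench), middle of the closed gap; axes as the clamp's. Fixed jaw's face at x = -13 mm; jaws 12 mm high, from y = -80 to +80 mm: four brackets end to end, 38 mm apart, walls along y. Open, the moving jaw's face is at x = +21 mm (y = +80) to +60 mm (y = -80). Set a bracket about 3 mm off the fixed jaw: the closing jaw slides it home and grips it lightly.
- lever (a joint): Moving half of the clamp about its upright pivot, rad: 0 fully open (sprung open, 2 to 4.5 N at the bars), grows as the handles close. The first ratchet tooth holds at about 0.14, the last at about 0.24; stop at 0.265. Closing over the teeth takes about 15 N at the bars.
- handle (a joint): Sideways flex of the moving handle, rad: 0 at rest, grows to 0.10 as its bar is pressed down to the bench; a spring lifts it. From 0.06 (6 mm down, 7 N; full 10 mm, 9 N) the ratchet is free and the lever swings open unless what presses holds it back by friction: pressed fully and drawn 30 mm outwards (clamp -x) it opens surely. Let up near closed, it latches again.
- moving_bar (a point): Middle of the moving handle's flat bar, 105 mm from the pivot: bar 8 mm wide, 62 mm long (y), 16 mm high (30 to 46 mm above the bench), clear from 20 mm before this point (ratchet) to 15 mm beyond (ring). Axes as the clamp's when closed. Over both bars it measures 61 mm open, 36 mm closed.
- fixed_bar (a point): Middle of the flat bar of the fixed handle, same size and height; axes as the clamp's.
- airgun: Grey air gun lying on its side, fixed in a cradle; origin on the bench. The muzzle points to +y, the grip to -x.
- grip (a point): Middle of the gun's fixed grip: 100 mm long along its x, 24 mm wide (y), 26 mm high, centre 40 mm above the bench; axes as the gun's.
- trigger (a joint): Black trigger bar in front of the grip (its +y side), hinged at the barrel about an upright axis, rad: 0 released, grows to the stop at 0.30 as it is squeezed to the grip; sprung, about 11 N at trigger_mid when fully in. Fully squeezed is above 0.25.
- trigger_mid (a point): On the trigger bar, where to squeeze it, 45 mm from its hinge: bar 7 mm thick, 18 mm high, centre 40 mm above the bench. Released, grip and trigger together measure about 58 mm along the gun's y here; fully in about 45 mm.
- tray_in (a point): Centre of the inner floor of the loose steel tray, 4 mm above the bench: inside 116 (x) x 176 (y) mm, outer walls 24 mm high. It may be knocked aside; it may stand on either side of the bench.
- gauge_center (a point): Brass cylinder gauge, 28 mm across, 60 mm high, standing: a bystander. Point at its centre.
- beaker: Small grey cup, 44 mm across, 45 mm high, standing: a bystander. Origin under its centre.
- oiler: Grey oil bottle, 40 mm across, 90 mm high, standing: a bystander. Origin under its centre.
- bracket1_mid (a point): Formed aluminium channel bracket, a U open at the top: 26 mm wide over its two walls (x), 32 mm long (y), 30 mm high, floor 4 mm, walls 3 mm, 50 g. Point at its centre, 15 mm above its underside. It starts in a die cavity, its underside 18 mm above the bench, and stands 18 mm proud of the die. Two to four of the four brackets are present.
- bracket2_mid (a point): Formed aluminium channel bracket, a U open at the top: 26 mm wide over its two walls (x), 32 mm long (y), 30 mm high, floor 4 mm, walls 3 mm, 50 g. Point at its centre, 15 mm above its underside. It starts in a die cavity, its underside 18 mm above the bench, and stands 18 mm proud of the die. Two to four of the four brackets are present.
- bracket3_mid (a point): Formed aluminium channel bracket, a U open at the top: 26 mm wide over its two walls (x), 32 mm long (y), 30 mm high, floor 4 mm, walls 3 mm, 50 g. Point at its centre, 15 mm above its underside. It starts in a die cavity, its underside 18 mm above the bench, and stands 18 mm proud of the die. Two to four of the four brackets are present.
- bracket4_mid (a point): Formed aluminium channel bracket, a U open at the top: 26 mm wide over its two walls (x), 32 mm long (y), 30 mm high, floor 4 mm, walls 3 mm, 50 g. Point at its centre, 15 mm above its underside. It starts in a die cavity, its underside 18 mm above the bench, and stands 18 mm proud of the die. Two to four of the four brackets are present.

How it is judged:
By the outcome, as a careful person would: the job done as asked, in the order asked, and still so for the second after the job is handed in, with the robot touching nothing.
Of bracket1, bracket2, bracket3, bracket4 only 2 to 4 are there at a start; the rules pass over those that are not, and their reading is None.
At some moment in a run one of tray may be knocked a few centimetres aside while the robot is not near it.
It also fails if it takes over 210 s, if anything falls off the work surface, if the arm or the gripper's body presses on something with over 40 N, if the wrist force passes 120 N, or if a joint passes its speed limit or range.

## Working session

There is one attempt and no reset: what is moved stays moved. The work goes in short steps, Python scripts to look and compute and a tool call to move; the robot and the scene stay as the last step left them, time stands still between calls to the robot, and variables do not carry over. Pictures are saved under pics/ and viewed, and the job is handed in when it is done.

Besides the shell and the picture viewer there is one more tool, called after "Call:" as name(argument=value, ...), one argument or row to a line, values as JSON. move_arm: Moves the arm, as the interface text tells. Its arguments: {"type":"object","properties":{"series":{"type":"array","items":{"type":"object","properties":{"claw":{"type":"number"},"tx":{"type":"number"},"ty":{"type":"number"},"tz":{"type":"number"},"ax":{"type":"number"},"ay":{"type":"number"},"az":{"type":"number"}}}},"squeeze":{"type":"number"}},"required":["series"]}

```bash
mkdir -p pics; ls; cat > h.py <<'E'
import numpy as np, cv2
from rig import sensors, optics, workorder, env
def cap(name,fn):
    c=optics.capture(name); cv2.imwrite('pics/'+fn+'.png',cv2.cvtColor(c['pixels'],cv2.COLOR_RGB2BGR)); return c
def ray(c,u,v):
    d=np.array([(u-c['cx'])/c['fx'],(v-c['cy'])/c['fy'],1.0]); return np.array(c['origin']),np.array(c['rotation'])@d
def onz(c,u,v,z):
    o,d=ray(c,u,v); return o+d*(z-o[2])/d[2]
def proj(c,p):
    q=np.array(c['rotation']).T@(np.array(p)-np.array(c['origin'])); return c['fx']*q[0]/q[2]+c['cx'],c['fy']*q[1]/q[2]+c['cy']
E
python3 - <<'E'
from h import *
np.set_printoptions(precision=4,suppress=True)
for n in('scene','top'):
    c=cap(n,n+'0'); print(n,c['fx'],c['fy'],c['cx'],c['cy'],c['origin'],c['rotation'])
print(sensors.read_state()); print(env.grip_point_offset)
E
```

```text
pics
scene 415.1299624932055 415.1299624932055 318.31834237314126 203.04180963947798 [ 1.0045 -0.6951  0.7122] [[ 0.8396  0.353  -0.4129]
 [ 0.5428 -0.5158  0.6628]
 [ 0.021  -0.7806 -0.6247]]
top 427.20576733007823 427.20576733007823 328.12697468117756 202.48892556676023 [0.4713 0.0023 1.3109] [[ 0.027  -0.9956  0.0896]
 [-0.9996 -0.0274 -0.0037]
 [ 0.0062 -0.0895 -0.996 ]]
{'t': 0.1, 'joint_positions': array([65.7293, 33.0289,  1.423 , 82.3835, -0.8608, 64.687 , -3.2375]), 'joint_velocities': array([-0.0273, -0.1546, -0.017 , -0.0669,  0.1186, -0.0849,  0.1094]), 'tau': array([  0.0067, -76.7303,   2.2581, -28.6607,   0.0158,   0.0086,
         0.0001]), 'ee_pos': array([ 0.2249, -0.636 ,  0.2305]), 'ee_rot': array([[ 0.9428,  0.3333, -0.0006],
       [ 0.3333, -0.9428,  0.0014],
       [-0.0001, -0.0015, -1.    ]]), 'force': array([ 0.2682, -0.2385, -0.505 ]), 'ft_torque': array([ 0.0449, -0.036 , -0.0309]), 'grip_width': 0.08540720620101834}
0.0187
```

View pics/top0.png

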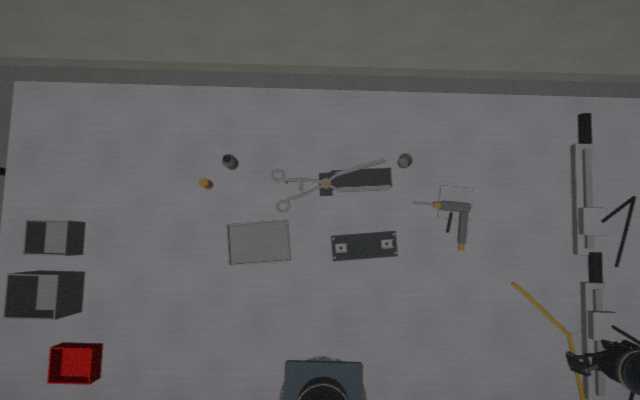

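View pics/scene0.png

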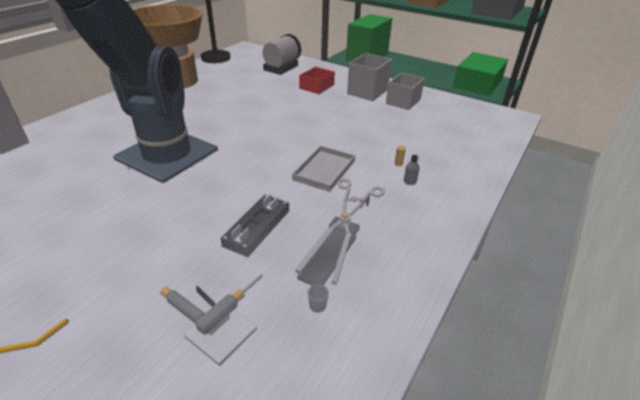

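The top view shows tray (260,242), die (364,246) with two brackets, clamp pivot about (326,183), gun (458,220). I'll zoom in next.

```bash
python3 - <<'E'
import cv2
t=cv2.imread('pics/top0.png'); s=cv2.imread('pics/scene0.png')
def z(im,x,y,w,h,k,fn):
    cv2.imwrite('pics/'+fn+'.png',cv2.resize(im[y:y+h,x:x+w],None,fx=k,fy=k,interpolation=cv2.INTER_CUBIC))
z(t,265,150,145,115,5.5,'t_clamp'); z(t,400,175,85,85,6.5,'t_gun'); z(s,215,165,190,150,4,'s_clamp'); z(s,150,265,120,100,6,'s_gun'); z(t,320,225,90,40,8.5,'t_die')
z(t,190,145,110,130,4.5,'t_tray')
E
```

```text
(no output)
```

View pics/t_clamp.png

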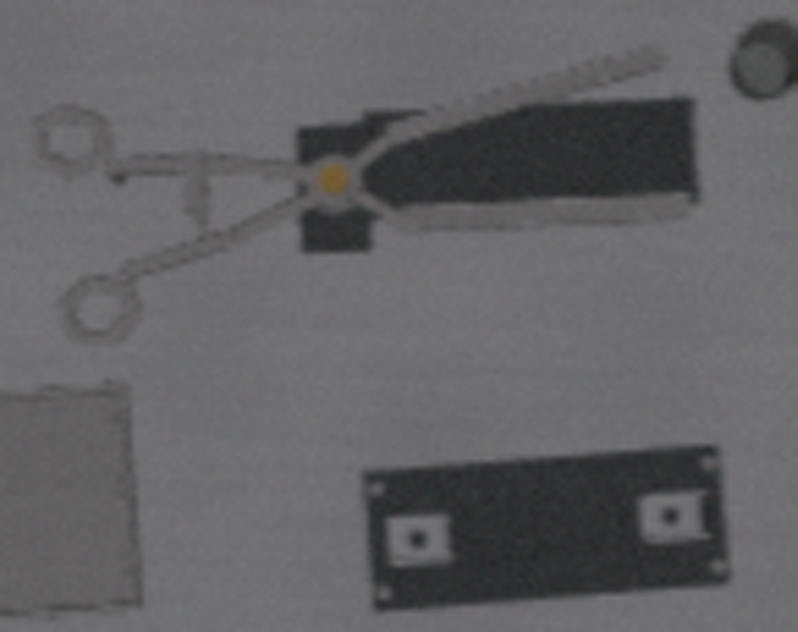

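View pics/t_gun.png

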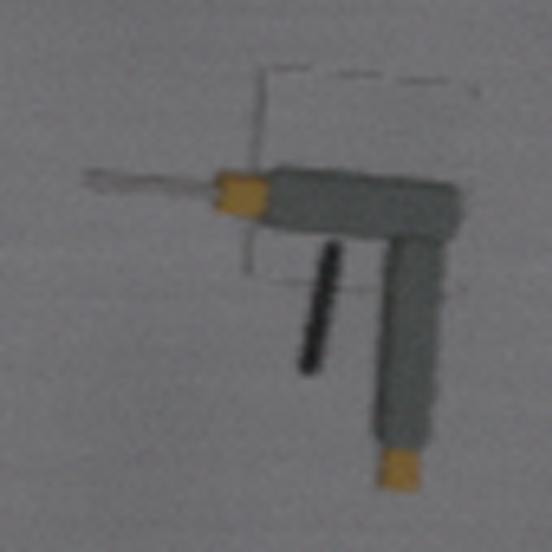

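View pics/s_clamp.png

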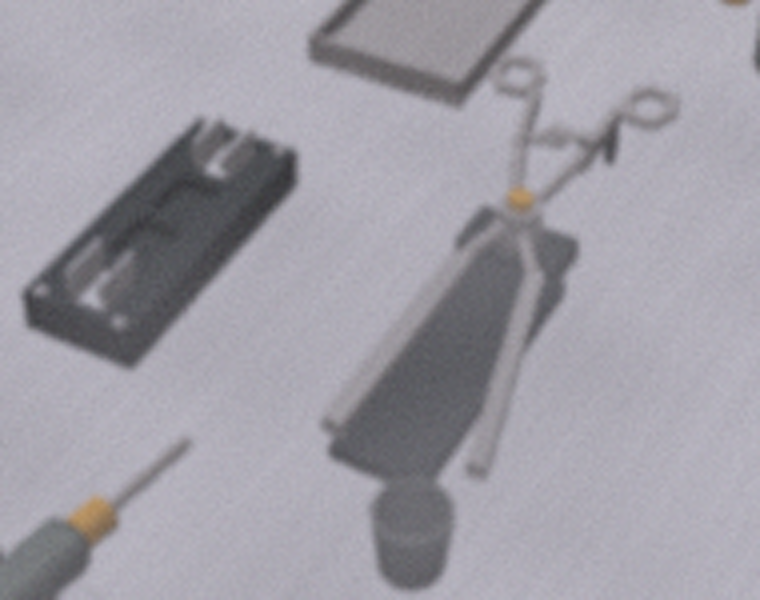

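View pics/s_gun.png

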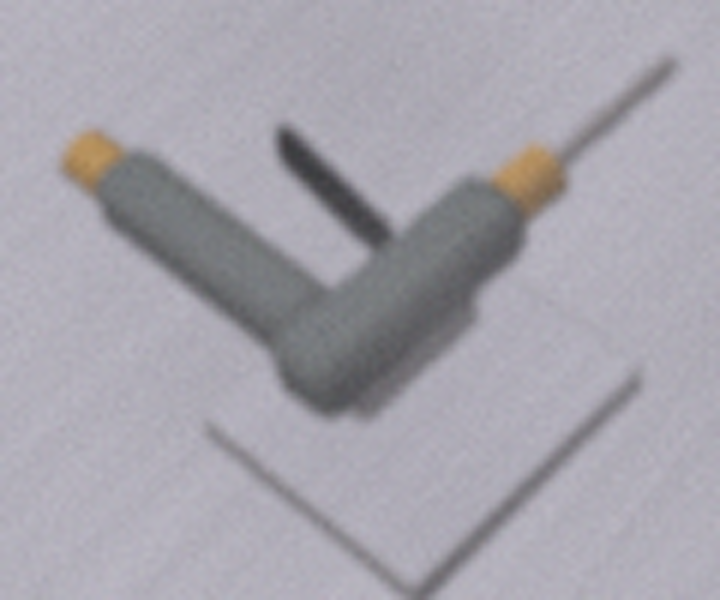

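View pics/t_die.png

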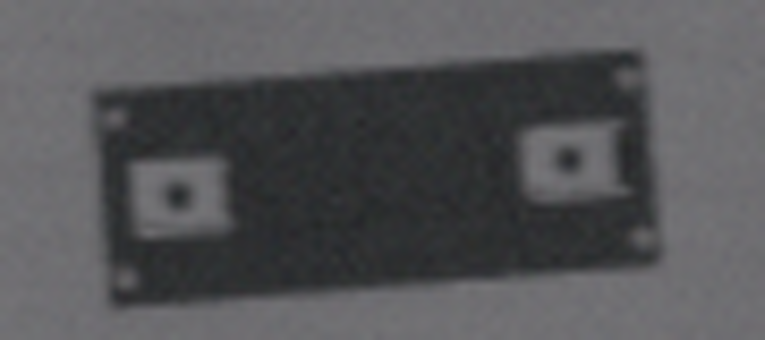

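View pics/t_tray.png

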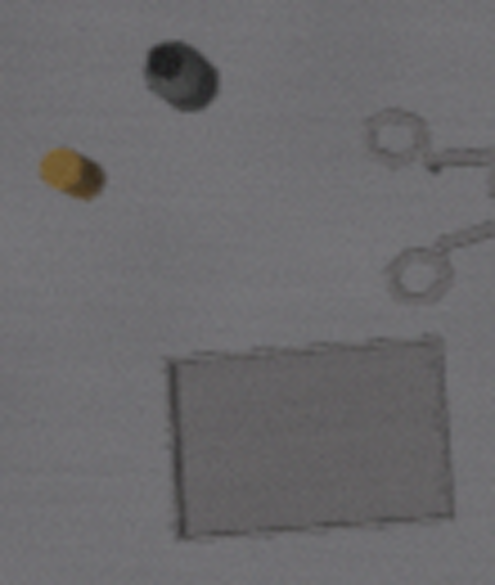

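```bash
python3 - <<'E'
from h import *
np.set_printoptions(precision=4,suppress=True)
c=optics.capture('top'); im=c['pixels'].astype(int)
acc=sum(optics.capture('top')['pixels'].astype(float) for _ in range(6))/6
np.save('acc.npy',acc)
g=acc.mean(2)
print('bg',np.median(g[150:260,200:480]))
def comp(mask,box,z,name,minA=12):
    x0,y0,x1,y1=box; m=np.zeros_like(mask,np.uint8); m[y0:y1,x0:x1]=mask[y0:y1,x0:x1]
    cs,_=cv2.findContours(m,cv2.RETR_EXTERNAL,cv2.CHAIN_APPROX_NONE)
    for q in cs:
        if cv2.contourArea(q)<minA: continue
        P=np.array([onz(c,u,v,z)[:2] for u,v in q[:,0,:].astype(float)]).astype(np.float32)*1000
        r=cv2.minAreaRect(P); print(name,'ctr',np.round(r[0],1),'size',np.round(r[1],1),'ang',round(r[2],2),'px',q[:,0].mean(0).round(1))
comp(g<75,(322,222,410,268),0.03,'die')
comp(g<75,(322,165,400,200),0.012,'plate')
sat=acc.max(2)-acc.min(2)
comp(sat>35,(310,170,340,195),0.05,'pivot')
comp(g>82,(332,236,345,258),0.048,'brL'); comp(g>82,(380,232,395,256),0.048,'brR')
comp(sat>35,(190,170,220,195),0.06,'gauge')
print(np.round(g[236:258,333:352]).astype(int)); print(np.round(g[232:254,378:402]).astype(int))
E
```

```text
bg 110.8888888888889
die ctr [ 460.6 -112.4] size [ 75.1 192.6] ang 6.13 px [363.  245.5]
plate ctr [623.4   0.3] size [24.6 33.7] ang 1.58 px [326.8 191.4]
plate ctr [676.7 -10.4] size [20.7 62.9] ang 17.01 px [330.5 173.2]
plate ctr [ 668.2 -101. ] size [ 56.6 184.3] ang 2.68 px [363.9 178.3]
pivot ctr [645.7   8.6] size [12.  11.9] ang 1.59 px [325.1 182. ]
brL ctr [451.5 -39.5] size [23.4 26.5] ang 1.54 px [339.7 247.8]
brR ctr [ 468.3 -178.2] size [24.7 34.6] ang 8.61 px [387.  243.5]
gauge ctr [633.1 363. ] size [34.3 25.1] ang 69.81 px [204.1 183. ]
[[ 54  53  53  51  48  50  49  48  47  48  45  47  49  46  48  49  47  47
   49]
 [ 62  60  50  47  48  47  47  49  49  48  48  48  49  49  48  48  48  49
   49]
 [ 92  80  54  49  48  48  50  48  48  48  49  50  49  49  50  47  49  48
   48]
 [ 88  74  53  49  49  49  48  50  48  49  48  48  48  48  48  50  47  50
   50]
 [ 60  54  50  50  50  50  47  49  47  49  47  50  48  48  48  48  49  49
   49]
 [ 48  49  48  49  49  47  48  51  49  48  50  48  48  49  49  48  49  47
   47]
 [ 49  49  48  47  46  48  49  49  49  50  51  54  
[... 2768 characters left out ...]
47  50  68  87  94  98 103 102  97  98  97  94  95  96  88  59  49
   64  93 109 111 110 111]
 [ 44  47  48  53  69  84  90  87  81  79  78  74  66  62  60  52  47  49
   64  93 111 111 111 113]
 [ 47  49  47  46  48  51  52  51  49  51  49  47  46  49  48  49  49  49
   60  89 110 113 112 112]
 [ 47  47  49  49  49  48  46  47  47  48  47  50  49  46  49  50  48  49
   59  88 111 113 113 112]
 [ 49  48  50  50  50  48  49  49  49  48  49  49  49  48  47  47  53  59
   64  85 110 112 112 112]
 [ 47  49  46  49  48  47  46  50  48  49  50  48  48  49  50  55  74  92
   89  92 111 113 112 111]
 [ 47  49  48  47  47  47  47  48  48  49  49  47  49  48  47  54  72  92
   86  87 110 112 113 112]]
```

```bash
python3 - <<'E'
from h import *
np.set_printoptions(precision=4,suppress=True,linewidth=200)
c=optics.capture('top'); s=optics.capture('scene')
accs=sum(optics.capture('scene')['pixels'].astype(float) for _ in range(6))/6; np.save('accs.npy',accs)
acc=np.load('acc.npy'); g=acc.mean(2)
sats=accs.max(2)-accs.min(2)
def cen(w,box):
    x0,y0,x1,y1=box; q=w[y0:y1,x0:x1]; yy,xx=np.mgrid[y0:y1,x0:x1]; return (q*xx).sum()/q.sum(),(q*yy).sum()/q.sum()
st=acc.max(2)-acc.min(2)
a=cen((st>30)*st,(315,175,335,190)); 
hs=(sats>40)*sats
b=cen(hs,(335,207,355,222)); print('pivot px',a,b)
def tri(a,b):
    o1,d1=ray(c,*a); o2,d2=ray(s,*b); A=np.stack([d1,-d2],1); t=np.linalg.lstsq(A,o2-o1,rcond=None)[0]
    p,q=o1+t[0]*d1,o2+t[1]*d2; return (p+q)/2,(p-q)
print(tri(a,b))
# fixed jaw columns: profile per column rows 183..197
for u in range(340,392,4): print(u,np.round(g[180:197,u]).astype(int))
print('handles')
for u in range(285,322,3): print(u,np.round(g[172:210,u]).astype(int))
E
```

```text
pivot px (np.float64(325.15652979314603), np.float64(182.06468045693114)) (np.float64(344.6969931604078), np.float64(214.13124274099883))
(array([0.645 , 0.0078, 0.05  ]), array([0.0009, 0.0006, 0.0001]))
340 [ 48  48  50  50  48  50  54  85  96  96  97 100 104 112 113 112 113]
344 [ 50  48  48  48  50  49  59  94  95  96  97  95 111 114 112 113 114]
348 [ 49  48  49  46  51  49  59 100  97  96  95  94 109 112 113 113 113]
352 [ 50  50  47  49  47  48  55  94  97  96  96  93 110 114 114 113 113]
356 [ 48  48  47  47  46  48  60  96  97  95  95  89 109 113 114 112 112]
360 [ 47  47  46  46  47  51  77  97  96  97 104 102 111 113 112 112 113]
364 [ 48  49  48  48  47  53  86  97  98  97  95 104 112 112 113 112 112]
368 [ 49  46  47  47  48  57 100  98  98  96  92 109 112 113 112 111 112]
372 [ 48  47  46  47  46  54  95  98  97  95  89 109 113 113 114 111 111]
376 [ 47  45  48  48  48  54  94  98  98  95  86 109 114 113 113 111 111]
380 [ 47  46  49  47  49  69  95  99  97  98  95 110 112 113 113 112 111]
384 [ 48  49  46  48  54  83  97  99  97  95 102 112 112 113 113 112 110]
388 [ 4
[... 1428 characters left out ...]
100 110 112 113 112 113 110 112 110 109 112 111 112 110 110 109 110]
312 [112 112 114 114 113 113 110  91  98 101 106 112 114 114 114 113 103  92  99 100 105 113 112 112 114 114 112 111 112 111 110 111 111 112 111 111 109 111]
315 [112 113 114 112 113 113 110  88 100  99 102 112 115 113 109  91  95  97 103 112 115 113 112 112 112 113 112 112 113 111 111 111 112 112 111 111 111 112]
318 [110 103  96  96  97  98  96  89  94  99  99  99 100  99  92  98  98  98 103 112 113 113 111 111 113 114 113 112 112 114 111 113 113 113 112 112 111 112]
321 [106  59  48  47  48  49  50  64  88  98 100  94  90  91  97  89  55  50  49  50  49  48  48  57 100 112 113 113 113 112 113 113 114 115 113 112 112 112]
```

```bash
python3 - <<'E'
import cv2,numpy as np
t=np.load('acc.npy')[:,:,::-1]; s=np.load('accs.npy')[:,:,::-1]
def z(im,x,y,w,h,k,fn,g=1.6):
    cv2.imwrite('pics/'+fn+'.png',np.clip(cv2.resize(im[y:y+h,x:x+w],None,fx=k,fy=k,interpolation=cv2.INTER_LANCZOS4)*g,0,255))
z(t,268,160,64,58,10,'a1'); z(t,325,155,75,45,10,'a2'); z(t,420,185,56,75,8,'a3'); z(s,300,175,90,110,5.4,'a4',1.1)
E
```

```text
[ WARN:0@0.048] global loadsave.cpp:1063 imwrite_ Unsupported depth image for selected encoder is fallbacked to CV_8U.
```

View pics/a1.png

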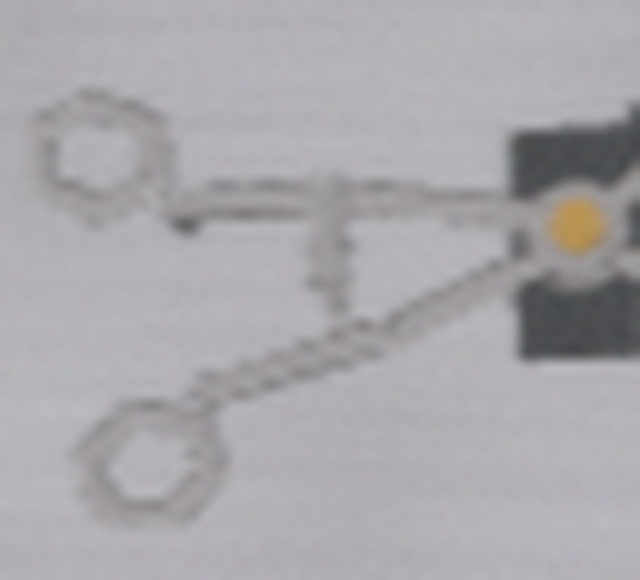

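View pics/a2.png

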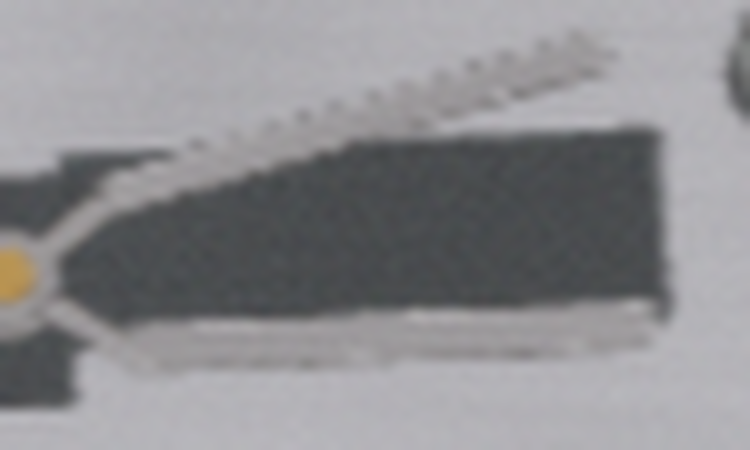

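View pics/a3.png

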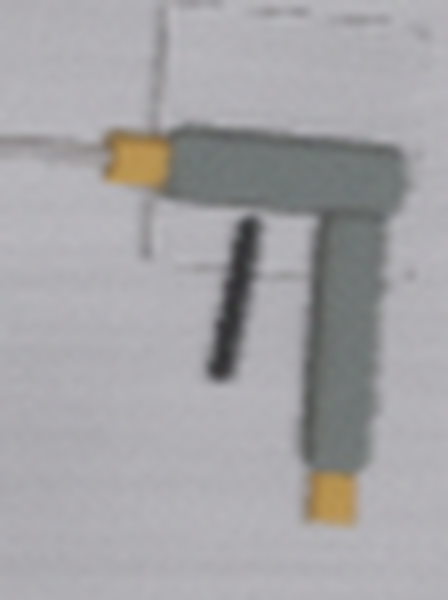

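View pics/a4.png

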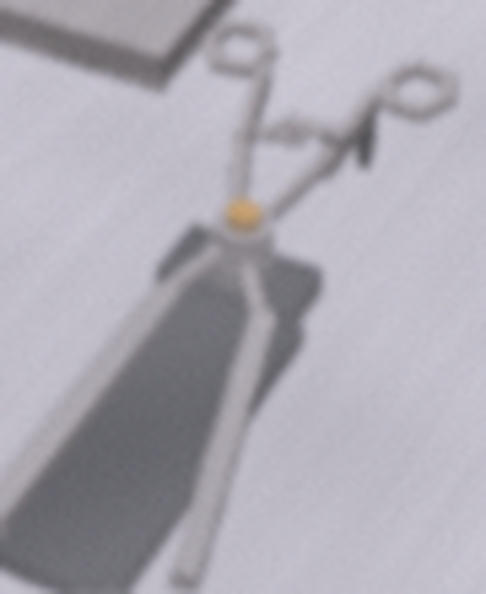

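```bash
python3 - <<'E'
from h import *
np.set_printoptions(precision=1,suppress=True,linewidth=200)
c=optics.capture('top'); acc=np.load('acc.npy'); g=acc.mean(2)
# fixed jaw inner edge
P=[]
for u in range(344,389):
    col=g[178:192,u]; i=np.argmax(col>73); v=178+i-1+(73-col[i-1])/(col[i]-col[i-1]); P.append(onz(c,u,v,0.024)[:2]*1000)
P=np.array(P); k=np.polyfit(P[:,1],P[:,0],1); print('face x=',k,np.degrees(np.arctan(k[0])),P[0],P[-1],'resid',np.std(P[:,0]-np.polyval(k,P[:,1])))
for u,v in [(391,170)]: pass
# plate right edge at z=.012, plate corners
for row in (172,176,180,184): 
    r=g[row,380:400]; i=np.argmax(r>75); u=380+i-1+(75-r[i-1])/(r[i]-r[i-1]); print('plate end',onz(c,u,row,0.012)[:2]*1000)
# plate top edge rows at u 372..388 ; 
Q=[]
for u in range(365,391,3):
    col=g[160:180,u]; i=np.argmax(col<78); v=160+i-1+(78-col[i-1])/(col[i]-col[i-1]); Q.append(onz(c,u,v,0.012)[:2]*1000)
Q=np.array(Q);print(Q, np.degrees(np.arctan(np.polyfit(Q[:,1],Q[:,0],1)[0])))
# fixed bar at top z .046: edges with shadow
for u in (288,291,294,297): 
    col=g[172:186,u]; m=(col<105); rows=np.where(m)[0]+172; print('bar',u,rows, onz(c,u,rows[0]-.5,0.046)[:2]*1000, onz(c,u,rows[-1]+.5,0.03)[:2]*1000)
# holes
def cen(box):
    x0,y0,x1,y1=box; q=np.clip(105-g[y0:y1,x0:x1],0,None); yy,xx=np.mgrid[y0:y1,x0:x1]; return (q*xx).sum()/q.sum(),(q*yy).sum()/q.sum()
for b in [(338,246,344,250),(384,241,390,246)]:
    a=cen(b); print('hole',a,onz(c,*a,0.022)[:2]*1000)
E
```

```text
face x= [ -0.1 633. ] -4.265015886722578 [637.4 -49.3] [ 647.5 -182.9] resid 0.5960560137776133
plate end [ 687.5 -191.3]
plate end [ 675.1 -192.3]
plate end [ 662.7 -192.9]
plate end [ 650.4 -195.1]
[[ 697.  -113.1]
 [ 697.2 -122.3]
 [ 698.3 -131.5]
 [ 698.4 -140.8]
 [ 699.3 -150. ]
 [ 699.8 -159.2]
 [ 700.6 -168.5]
 [ 701.1 -177.7]
 [ 701.9 -186.9]] -3.8699580205872968
bar 288 [178 179 180 181 182] [656.7 119.4] [643.8 120.4]
bar 291 [178 179 180 181] [657.  110.5] [647.1 111.4]
bar 294 [178 179 180 181] [657.2 101.5] [647.4 102.3]
bar 297 [178 179 180 181] [657.5  92.6] [647.6  93.3]
hole (np.float64(340.53911764705884), np.float64(247.57)) [452.5 -43.4]
hole (np.float64(386.4872590656649), np.float64(243.3467820973538)) [ 468.8 -181.2]
```

```bash
cat >> h.py <<'E'
def goto(x,y,z,phi,prev=None):
    "x,y,z mm, phi deg -> row; prev None: from measured pose"
    st=sensors.read_state(); R=np.array(st['ee_rot']); p=np.array(st['ee_pos'])*1000
    f=np.radians(phi); T=np.array([[np.cos(f),np.sin(f),0],[np.sin(f),-np.cos(f),0],[0,0,-1]])
    d=R.T@(np.array([x,y,z])-p)/30; rv=cv2.Rodrigues(R.T@T)[0].ravel()
    print('now',p.round(1),'phi',round(np.degrees(np.arctan2(R[1,0],R[0,0])),2),'F',np.round(st['force'],1),'w',round(st['grip_width']*1000,1),'t',round(st['t'],2))
    print('tx %.3f ty %.3f tz %.3f ax %.4f ay %.4f az %.4f'%(*d,*rv))
E
python3 -c "
from h import *
goto(452.5,-43.4,200,96.4)"
```

```text
now [ 225.  -636.4  231.3] phi 19.47 F [ 1.6  0.  -0. ] w 85.3 t 0.9
tx 13.738 ty -16.109 tz 1.043 ax 0.0000 ay 0.0000 az -1.3427
```

Call:
move_arm(
  series=[
    {"tx":13.738,"ty":-16.109,"tz":1.043,"az":-1.343},
    {"tx":13.738,"ty":-16.109,"tz":1.043,"az":-1.343},
    {"tx":13.738,"ty":-16.109,"tz":1.043,"az":-1.343},
    {"tx":13.738,"ty":-16.109,"tz":1.043,"az":-1.343},
    {"tx":13.738,"ty":-16.109,"tz":1.043,"az":-1.343},
    {"tx":13.738,"ty":-16.109,"tz":1.043,"az":-1.343},
    {"tx":13.738,"ty":-16.109,"tz":1.043,"az":-1.343},
    {"tx":13.738,"ty":-16.109,"tz":1.043,"az":-1.343},
    {"tx":13.738,"ty":-16.109,"tz":1.043,"az":-1.343},
    {"tx":13.738,"ty":-16.109,"tz":1.043,"az":-1.343},
    {"tx":13.738,"ty":-16.109,"tz":1.043,"az":-1.343},
    {"tx":13.738,"ty":-16.109,"tz":1.043,"az":-1.343},
    {"tx":13.738,"ty":-16.109,"tz":1.043,"az":-1.343},
    {"tx":13.738,"ty":-16.109,"tz":1.043,"az":-1.343},
    {"tx":13.738,"ty":-16.109,"tz":1.043,"az":-1.343},
    {"tx":13.738,"ty":-16.109,"tz":1.043,"az":-1.343},
    {"tx":13.738,"ty":-16.109,"tz":1.043,"az":-1.343},
    {"tx":13.738,"ty":-16.109,"tz":1.043,"az":-1.343},
    {"tx":13.738,"ty":-16.109,"tz":1.043,"az":-1.343,"claw":46},
    {"tx":13.738,"ty":-16.109,"tz":1.043,"az":-1.343,"claw":46},
  ],
)

```text
invalid input at $.series[0]: expected keys claw, tx, ty, tz, ax, ay, az
```

Call:
move_arm(
  series=[
    {"claw":85,"tx":13.738,"ty":-16.109,"tz":1.043,"ax":0,"ay":0,"az":-1.343},
    {"claw":85,"tx":13.738,"ty":-16.109,"tz":1.043,"ax":0,"ay":0,"az":-1.343},
    {"claw":85,"tx":13.738,"ty":-16.109,"tz":1.043,"ax":0,"ay":0,"az":-1.343},
    {"claw":85,"tx":13.738,"ty":-16.109,"tz":1.043,"ax":0,"ay":0,"az":-1.343},
    {"claw":85,"tx":13.738,"ty":-16.109,"tz":1.043,"ax":0,"ay":0,"az":-1.343},
    {"claw":85,"tx":13.738,"ty":-16.109,"tz":1.043,"ax":0,"ay":0,"az":-1.343},
    {"claw":85,"tx":13.738,"ty":-16.109,"tz":1.043,"ax":0,"ay":0,"az":-1.343},
    {"claw":85,"tx":13.738,"ty":-16.109,"tz":1.043,"ax":0,"ay":0,"az":-1.343},
    {"claw":85,"tx":13.738,"ty":-16.109,"tz":1.043,"ax":0,"ay":0,"az":-1.343},
    {"claw":85,"tx":13.738,"ty":-16.109,"tz":1.043,"ax":0,"ay":0,"az":-1.343},
    {"claw":85,"tx":13.738,"ty":-16.109,"tz":1.043,"ax":0,"ay":0,"az":-1.343},
    {"claw":85,"tx":13.738,"ty":-16.109,"tz":1.043,"ax":0,"ay":0,"az":-1.343},
    {"claw":85,"tx":13.738,"ty":-16.109,"tz":1.043,"ax":0,"ay":0,"az":-1.343},
    {"claw":46,"tx":13.738,"ty":-16.109,"tz":1.043,"ax":0,"ay":0,"az":-1.343},
    {"claw":46,"tx":13.738,"ty":-16.109,"tz":1.043,"ax":0,"ay":0,"az":-1.343},
    {"claw":46,"tx":13.738,"ty":-16.109,"tz":1.043,"ax":0,"ay":0,"az":-1.343},
    {"claw":46,"tx":13.738,"ty":-16.109,"tz":1.043,"ax":0,"ay":0,"az":-1.343},
    {"claw":46,"tx":13.738,"ty":-16.109,"tz":1.043,"ax":0,"ay":0,"az":-1.343},
    {"claw":46,"tx":13.738,"ty":-16.109,"tz":1.043,"ax":0,"ay":0,"az":-1.343},
    {"claw":46,"tx":13.738,"ty":-16.109,"tz":1.043,"ax":0,"ay":0,"az":-1.343},
  ],
  squeeze=40,
)

```text
t: 2.57
ee_pos: [0.452, -0.045, 0.2]
ee_rot: [[-0.109, 0.994, -0.0], [0.994, 0.109, -0.001], [-0.001, -0.0, -1.0]]
force: [0.5, -0.6, 0.1]
grip_width: 0.0456
```

```bash
python3 -c "
from h import *
goto(452.5,-43.4,60,96.4)
c=cap('scene','b1'); im=c['pixels'][:,:,::-1]
cv2.imwrite('pics/b1z.png',cv2.resize(im[100:300,150:400],None,fx=3,fy=3))
"
```

```text
now [452. -45. 200.] phi 96.28 F [ 0.5 -0.6  0.1] w 45.6 t 2.57
tx 0.053 ty 0.025 tz 4.666 ax -0.0005 ay 0.0006 az -0.0021
```

View pics/b1z.png

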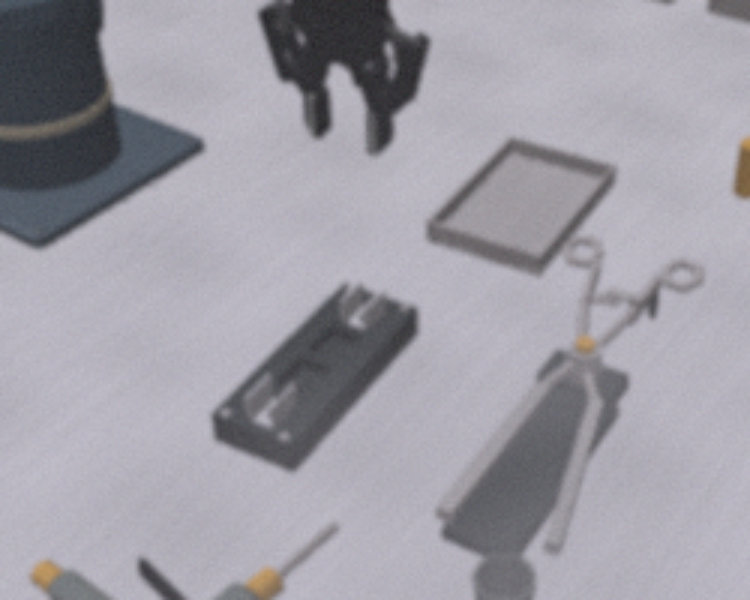

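Call:
move_arm(
  series=[
    {"claw":46,"tx":0.05,"ty":0.025,"tz":1.4,"ax":0,"ay":0,"az":0},
    {"claw":46,"tx":0.05,"ty":0.025,"tz":2.8,"ax":0,"ay":0,"az":0},
    {"claw":46,"tx":0.05,"ty":0.025,"tz":4.0,"ax":0,"ay":0,"az":0},
    {"claw":46,"tx":0.05,"ty":0.025,"tz":4.8,"ax":0,"ay":0,"az":0},
    {"claw":46,"tx":0.05,"ty":0.025,"tz":5.3,"ax":0,"ay":0,"az":0},
    {"claw":46,"tx":0.05,"ty":0.025,"tz":5.55,"ax":0,"ay":0,"az":0},
    {"claw":46,"tx":0.05,"ty":0.025,"tz":5.55,"ax":0,"ay":0,"az":0},
    {"claw":46,"tx":0.05,"ty":0.025,"tz":5.55,"ax":0,"ay":0,"az":0},
  ],
)

```text
t: 3.28
ee_pos: [0.4532, -0.0423, 0.0339]
ee_rot: [[-0.111, 0.994, 0.0], [0.994, 0.111, -0.0], [-0.0, 0.0, -1.0]]
force: [0.9, 0.3, -0.1]
grip_width: 0.0457
```

```bash
python3 -c "
from h import *
goto(452.5,-43.4,33,96.4)
c=cap('scene','b2'); im=c['pixels'][:,:,::-1]
cv2.imwrite('pics/b2z.png',cv2.resize(im[150:270,190:340],None,fx=5,fy=5,interpolation=cv2.INTER_CUBIC))
"
```

```text
now [453.2 -42.3  33.9] phi 96.37 F [ 0.9  0.3 -0.1] w 45.7 t 3.28
tx -0.033 ty -0.027 tz 0.030 ax 0.0000 ay 0.0003 az -0.0005
```

View pics/b2z.png

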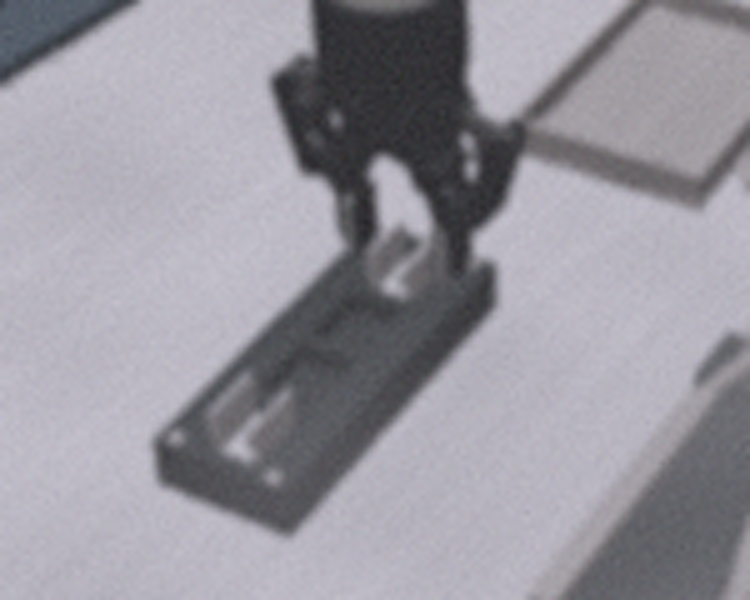

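Call:
move_arm(
  series=[
    {"claw":20,"tx":0,"ty":0,"tz":0,"ax":0,"ay":0,"az":0},
    {"claw":20,"tx":0,"ty":0,"tz":0,"ax":0,"ay":0,"az":0},
    {"claw":20,"tx":0,"ty":0,"tz":0,"ax":0,"ay":0,"az":0},
    {"claw":20,"tx":0,"ty":0,"tz":0,"ax":0,"ay":0,"az":0},
    {"claw":20,"tx":0,"ty":0,"tz":0,"ax":0,"ay":0,"az":0},
    {"claw":20,"tx":0,"ty":0,"tz":0,"ax":0,"ay":0,"az":0},
    {"claw":20,"tx":0,"ty":0,"tz":0,"ax":0,"ay":0,"az":0},
    {"claw":20,"tx":0,"ty":0,"tz":0,"ax":0,"ay":0,"az":0},
  ],
  squeeze=40,
)

```text
t: 4.0
ee_pos: [0.4537, -0.0421, 0.0347]
ee_rot: [[-0.111, 0.994, 0.002], [0.994, 0.111, -0.0], [-0.001, 0.002, -1.0]]
force: [-0.7, 0.3, 7.1]
grip_width: 0.0248
```

Call:
move_arm(
  series=[
    {"claw":20,"tx":0,"ty":0,"tz":-0.3,"ax":0,"ay":0,"az":0},
    {"claw":20,"tx":0,"ty":0,"tz":-0.8,"ax":0,"ay":0,"az":0},
    {"claw":20,"tx":0,"ty":0,"tz":-1.8,"ax":0,"ay":0,"az":0},
    {"claw":20,"tx":0,"ty":0,"tz":-2.8,"ax":0,"ay":0,"az":0},
    {"claw":20,"tx":0,"ty":0,"tz":-3,"ax":0,"ay":0,"az":0},
    {"claw":20,"tx":0,"ty":0,"tz":-3,"ax":0,"ay":0,"az":0},
  ],
)

```text
t: 4.5
ee_pos: [0.4545, -0.042, 0.1263]
ee_rot: [[-0.111, 0.994, 0.005], [0.994, 0.111, -0.001], [-0.001, 0.005, -1.0]]
force: [-0.6, -0.4, -0.6]
grip_width: 0.025
```

```bash
python3 -c "
from h import *
goto(655.2,-90.7,124,94.2)
c=cap('scene','b3'); im=c['pixels'][:,:,::-1]
cv2.imwrite('pics/b3z.png',cv2.resize(im[100:270,190:340],None,fx=4,fy=4,interpolation=cv2.INTER_CUBIC))
"
```

```text
now [454.5 -42.  126.3] phi 96.38 F [-0.6 -0.4 -0.6] w 25.0 t 4.5
tx -2.356 ty 6.469 tz 0.112 ax 0.0051 ay 0.0011 az 0.0381
```

View pics/b3z.png

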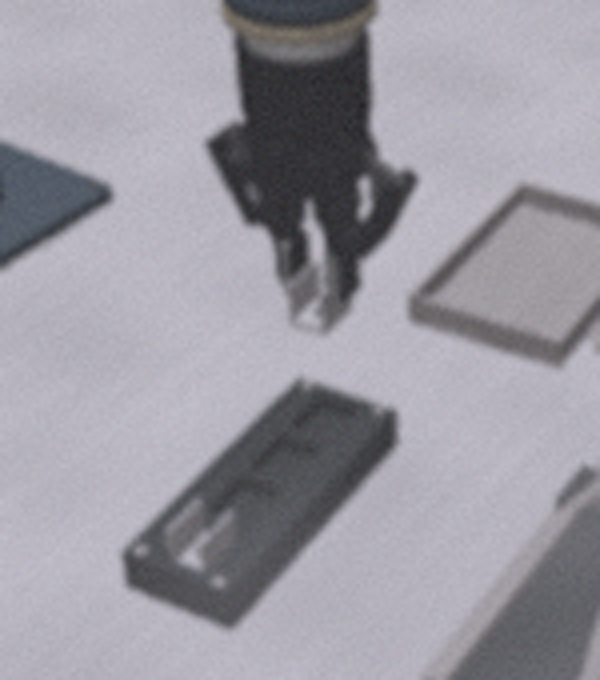

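Call:
move_arm(
  series=[
    {"claw":20,"tx":-0.6,"ty":1.2,"tz":0,"ax":0,"ay":0,"az":0.01},
    {"claw":20,"tx":-1.2,"ty":2.5,"tz":0,"ax":0,"ay":0,"az":0.02},
    {"claw":20,"tx":-1.8,"ty":3.8,"tz":0,"ax":0,"ay":0,"az":0.03},
    {"claw":20,"tx":-2.1,"ty":5,"tz":0,"ax":0,"ay":0,"az":0.038},
    {"claw":20,"tx":-2.3,"ty":6,"tz":0,"ax":0,"ay":0,"az":0.038},
    {"claw":20,"tx":-2.356,"ty":6.469,"tz":0.11,"ax":0,"ay":0,"az":0.038},
    {"claw":20,"tx":-2.356,"ty":6.469,"tz":0.11,"ax":0,"ay":0,"az":0.038},
    {"claw":20,"tx":-2.356,"ty":6.469,"tz":0.11,"ax":0,"ay":0,"az":0.038},
    {"claw":20,"tx":-2.356,"ty":6.469,"tz":0.11,"ax":0,"ay":0,"az":0.038},
  ],
)

```text
t: 5.3
ee_pos: [0.6523, -0.0902, 0.1189]
ee_rot: [[-0.074, 0.997, -0.003], [0.997, 0.074, 0.0], [0.0, -0.003, -1.0]]
force: [-0.5, -0.4, -0.4]
grip_width: 0.025
```

```bash
python3 -c "
from h import *
goto(655.2,-90.7,60,94.2)"
```

```text
now [652.3 -90.2 118.9] phi 94.27 F [-0.5 -0.4 -0.4] w 25.0 t 5.3
tx -0.025 ty 0.101 tz 1.964 ax -0.0028 ay -0.0002 az 0.0011
```

Call:
move_arm(
  series=[
    {"claw":20,"tx":-0.025,"ty":0.1,"tz":0.9,"ax":0,"ay":0,"az":0},
    {"claw":20,"tx":-0.025,"ty":0.1,"tz":1.6,"ax":0,"ay":0,"az":0},
    {"claw":20,"tx":-0.025,"ty":0.1,"tz":1.95,"ax":0,"ay":0,"az":0},
    {"claw":20,"tx":-0.025,"ty":0.1,"tz":1.95,"ax":0,"ay":0,"az":0},
    {"claw":20,"tx":-0.025,"ty":0.1,"tz":1.95,"ax":0,"ay":0,"az":0},
    {"claw":20,"tx":-0.025,"ty":0.1,"tz":1.95,"ax":0,"ay":0,"az":0},
    {"claw":20,"tx":-0.025,"ty":0.1,"tz":1.95,"ax":0,"ay":0,"az":0},
  ],
)

```text
t: 5.88
ee_pos: [0.6576, -0.0909, 0.0632]
ee_rot: [[-0.074, 0.997, 0.002], [0.997, 0.074, -0.0], [-0.0, 0.002, -1.0]]
force: [0.2, 0.2, -0.7]
grip_width: 0.0246
```

```bash
python3 -c "
from h import *
goto(655.2,-90.7,31,94.2)
for n in('top','scene'):
  c=cap(n,'b4'+n); im=c['pixels'][:,:,::-1]
  u,v=map(int,proj(c,[.655,-.09,.04])); cv2.imwrite('pics/b4%s.png'%n,cv2.resize(im[v-50:v+50,u-60:u+60],None,fx=6,fy=6,interpolation=cv2.INTER_CUBIC)); print(u,v)
"
```

```text
now [657.6 -90.9  63.2] phi 94.24 F [ 0.2  0.2 -0.7] w 24.6 t 5.88
tx 0.013 ty -0.080 tz 1.073 ax 0.0021 ay 0.0003 az 0.0007
357 180
327 241
```

View pics/b4scene.png

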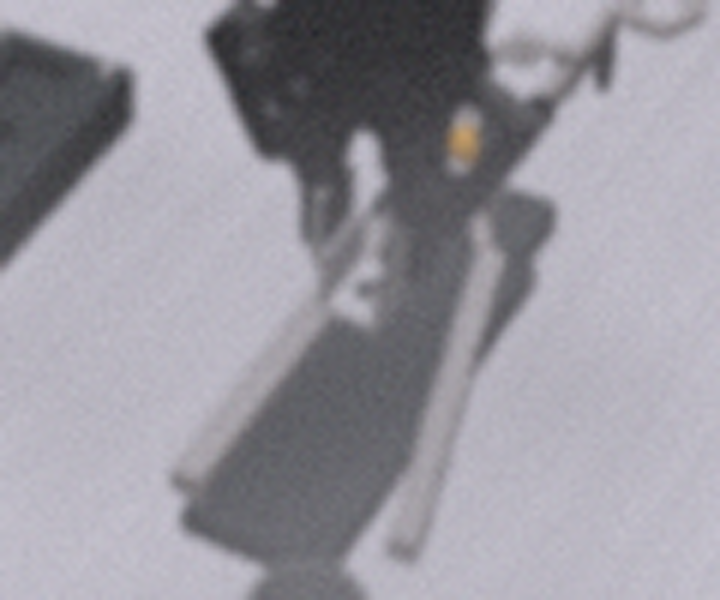

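Call:
move_arm(
  series=[
    {"claw":20,"tx":0,"ty":-0.04,"tz":0,"ax":0,"ay":0,"az":0},
    {"claw":20,"tx":0,"ty":-0.08,"tz":0,"ax":0,"ay":0,"az":0},
    {"claw":20,"tx":0,"ty":-0.08,"tz":0,"ax":0,"ay":0,"az":0},
    {"claw":20,"tx":0,"ty":-0.08,"tz":0,"ax":0,"ay":0,"az":0},
    {"claw":20,"tx":0,"ty":-0.08,"tz":0,"ax":0,"ay":0,"az":0},
    {"claw":20,"tx":0,"ty":-0.08,"tz":0,"ax":0,"ay":0,"az":0},
  ],
)

```text
t: 6.48
ee_pos: [0.6545, -0.0911, 0.0617]
ee_rot: [[-0.074, 0.997, 0.0], [0.997, 0.074, 0.0], [0.0, 0.0, -1.0]]
force: [0.1, 0.4, 0.3]
grip_width: 0.0249
```

```bash
python3 -c "
from h import *
goto(655.2,-90.7,31,94.2)"
```

```text
now [654.5 -91.1  61.7] phi 94.24 F [0.1 0.4 0.3] w 24.9 t 6.48
tx 0.010 ty 0.024 tz 1.024 ax 0.0000 ay -0.0001 az 0.0007
```

View pics/b4top.png

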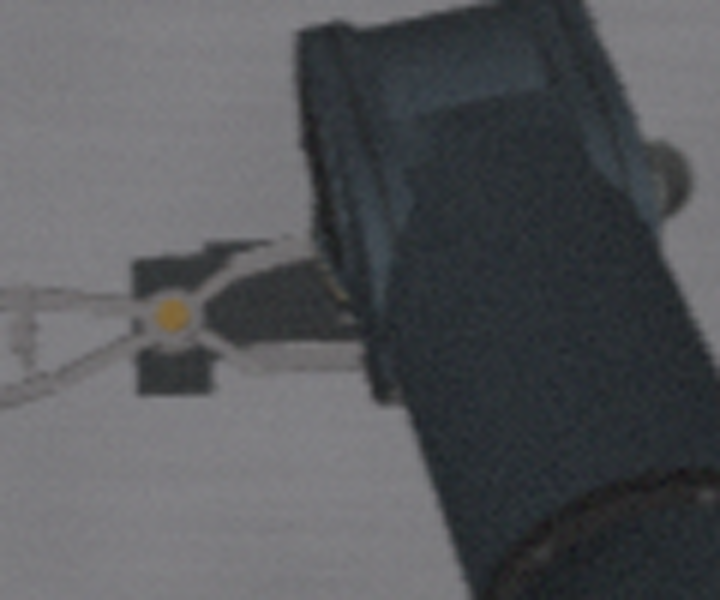

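Call:
move_arm(
  series=[
    {"claw":20,"tx":0,"ty":0.04,"tz":0.3,"ax":0,"ay":0,"az":0},
    {"claw":20,"tx":0,"ty":0.04,"tz":0.6,"ax":0,"ay":0,"az":0},
    {"claw":20,"tx":0,"ty":0.04,"tz":0.8,"ax":0,"ay":0,"az":0},
    {"claw":20,"tx":0,"ty":0.04,"tz":0.92,"ax":0,"ay":0,"az":0},
    {"claw":20,"tx":0,"ty":0.04,"tz":1.0,"ax":0,"ay":0,"az":0},
    {"claw":20,"tx":0,"ty":0.04,"tz":1.0,"ax":0,"ay":0,"az":0},
    {"claw":20,"tx":0,"ty":0.04,"tz":1.0,"ax":0,"ay":0,"az":0},
    {"claw":20,"tx":0,"ty":0.04,"tz":1.0,"ax":0,"ay":0,"az":0},
  ],
)

```text
t: 7.15
ee_pos: [0.6559, -0.091, 0.032]
ee_rot: [[-0.074, 0.997, 0.0], [0.997, 0.074, 0.0], [-0.0, 0.0, -1.0]]
force: [-0.3, -0.4, -0.2]
grip_width: 0.025
```

```bash
python3 -c "
from h import *
goto(655.2,-90.7,31,94.2)
for n in(['scene']):
  c=cap(n,'b5'+n); im=c['pixels'][:,:,::-1]
  u,v=map(int,proj(c,[.655,-.09,.04])); cv2.imwrite('pics/b5%s.png'%n,cv2.resize(im[v-35:v+35,u-40:u+40],None,fx=9,fy=9,interpolation=cv2.INTER_CUBIC)); print(u,v)
"
```

```text
now [655.9 -91.   32. ] phi 94.24 F [-0.3 -0.4 -0.2] w 25.0 t 7.15
tx 0.010 ty -0.022 tz 0.032 ax 0.0004 ay 0.0000 az 0.0007
327 241
```

View pics/b5scene.png

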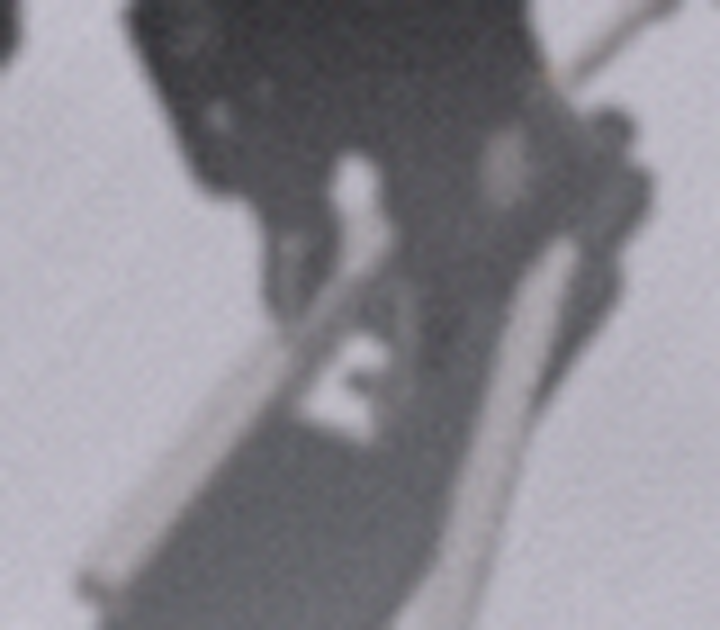

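Call:
move_arm(
  series=[
    {"claw":20,"tx":0,"ty":0,"tz":0.05,"ax":0,"ay":0,"az":0},
    {"claw":20,"tx":0,"ty":0,"tz":0.08,"ax":0,"ay":0,"az":0},
    {"claw":20,"tx":0,"ty":0,"tz":0.08,"ax":0,"ay":0,"az":0},
    {"claw":20,"tx":0,"ty":0,"tz":0.08,"ax":0,"ay":0,"az":0},
  ],
)

```text
t: 7.53
ee_pos: [0.6557, -0.091, 0.0293]
ee_rot: [[-0.074, 0.997, -0.0], [0.997, 0.074, 0.0], [0.0, -0.0, -1.0]]
force: [-0.4, 0.3, -0.4]
grip_width: 0.0245
```

Call:
move_arm(
  series=[
    {"claw":27,"tx":0,"ty":0,"tz":0,"ax":0,"ay":0,"az":0},
    {"claw":32,"tx":0,"ty":0,"tz":0,"ax":0,"ay":0,"az":0},
    {"claw":42,"tx":0,"ty":0,"tz":0,"ax":0,"ay":0,"az":0},
    {"claw":42,"tx":0,"ty":0,"tz":0,"ax":0,"ay":0,"az":0},
    {"claw":42,"tx":0,"ty":0,"tz":0,"ax":0,"ay":0,"az":0},
    {"claw":42,"tx":0,"ty":0,"tz":-0.5,"ax":0,"ay":0,"az":0},
    {"claw":42,"tx":0,"ty":0,"tz":-1.5,"ax":0,"ay":0,"az":0},
    {"claw":42,"tx":0,"ty":0,"tz":-2.5,"ax":0,"ay":0,"az":0},
    {"claw":46,"tx":0,"ty":0,"tz":-3.2,"ax":0,"ay":0,"az":0},
    {"claw":46,"tx":0,"ty":0,"tz":-3.2,"ax":0,"ay":0,"az":0},
    {"claw":46,"tx":0,"ty":0,"tz":-3.2,"ax":0,"ay":0,"az":0},
    {"claw":46,"tx":0,"ty":0,"tz":-3.2,"ax":0,"ay":0,"az":0},
  ],
)

```text
t: 8.53
ee_pos: [0.6552, -0.0912, 0.1247]
ee_rot: [[-0.074, 0.997, -0.001], [0.997, 0.074, -0.0], [-0.0, -0.001, -1.0]]
force: [-0.0, -1.0, 0.0]
grip_width: 0.0461
```

```bash
python3 -c "
from h import *
goto(468.8,-181.2,126,96.4)
for n in(['scene']):
  c=cap(n,'b6'+n); im=c['pixels'][:,:,::-1]
  u,v=map(int,proj(c,[.655,-.09,.04])); cv2.imwrite('pics/b6%s.png'%n,cv2.resize(im[v-35:v+35,u-40:u+40],None,fx=9,fy=9,interpolation=cv2.INTER_CUBIC)); print(u,v)
"
```

```text
now [655.2 -91.2 124.7] phi 94.24 F [-0. -1.  0.] w 46.1 t 8.53
tx -2.535 ty -6.417 tz -0.038 ax -0.0009 ay 0.0001 az -0.0378
327 241
```

View pics/b6scene.png

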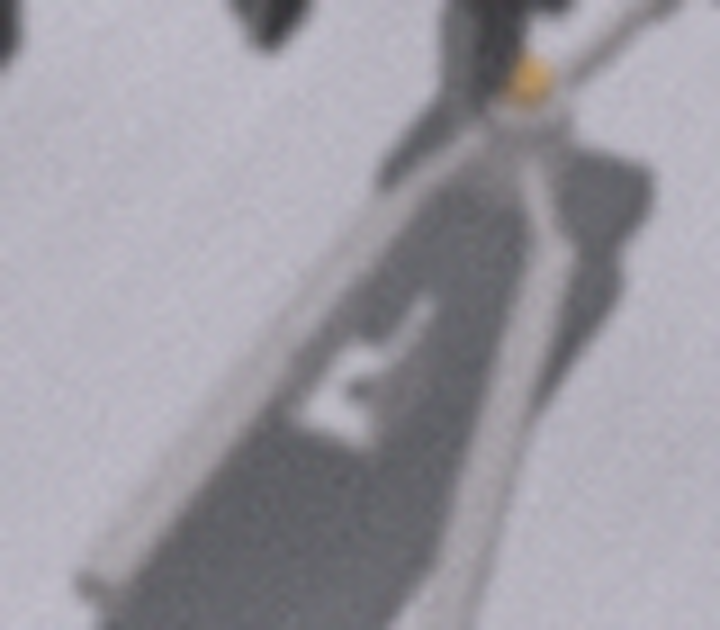

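Call:
move_arm(
  series=[
    {"claw":46,"tx":-0.5,"ty":-1.2,"tz":0,"ax":0,"ay":0,"az":-0.01},
    {"claw":46,"tx":-1,"ty":-2.5,"tz":0,"ax":0,"ay":0,"az":-0.02},
    {"claw":46,"tx":-1.5,"ty":-3.8,"tz":0,"ax":0,"ay":0,"az":-0.03},
    {"claw":46,"tx":-2,"ty":-5,"tz":0,"ax":0,"ay":0,"az":-0.038},
    {"claw":46,"tx":-2.4,"ty":-6,"tz":0.3,"ax":0,"ay":0,"az":-0.038},
    {"claw":46,"tx":-2.53,"ty":-6.39,"tz":1,"ax":0,"ay":0,"az":-0.038},
    {"claw":46,"tx":-2.53,"ty":-6.39,"tz":1.5,"ax":0,"ay":0,"az":-0.038},
    {"claw":46,"tx":-2.53,"ty":-6.39,"tz":1.8,"ax":0,"ay":0,"az":-0.038},
    {"claw":46,"tx":-2.53,"ty":-6.39,"tz":1.8,"ax":0,"ay":0,"az":-0.038},
    {"claw":46,"tx":-2.53,"ty":-6.39,"tz":1.8,"ax":0,"ay":0,"az":-0.038},
    {"claw":46,"tx":-2.53,"ty":-6.39,"tz":1.8,"ax":0,"ay":0,"az":-0.038},
    {"claw":46,"tx":-2.53,"ty":-6.39,"tz":1.8,"ax":0,"ay":0,"az":-0.038},
  ],
)

```text
t: 9.58
ee_pos: [0.471, -0.1805, 0.0718]
ee_rot: [[-0.113, 0.994, 0.001], [0.994, 0.113, -0.0], [-0.0, 0.001, -1.0]]
force: [-0.0, 0.6, 0.4]
grip_width: 0.0462
```

```bash
python3 -c "
from h import *
goto(469.3,-180.5,35,96.4)"
```

```text
now [ 471.  -180.5   71.8] phi 96.46 F [-0.   0.6  0.4] w 46.2 t 9.58
tx 0.007 ty -0.058 tz 1.228 ax 0.0011 ay 0.0002 az 0.0011
```

Call:
move_arm(
  series=[
    {"claw":46,"tx":0,"ty":-0.03,"tz":0.4,"ax":0,"ay":0,"az":0},
    {"claw":46,"tx":0,"ty":-0.03,"tz":0.8,"ax":0,"ay":0,"az":0},
    {"claw":46,"tx":0,"ty":-0.03,"tz":1.1,"ax":0,"ay":0,"az":0},
    {"claw":46,"tx":0,"ty":-0.03,"tz":1.2,"ax":0,"ay":0,"az":0},
    {"claw":46,"tx":0,"ty":-0.03,"tz":1.2,"ax":0,"ay":0,"az":0},
    {"claw":46,"tx":0,"ty":-0.03,"tz":1.2,"ax":0,"ay":0,"az":0},
    {"claw":20,"tx":0,"ty":-0.03,"tz":1.2,"ax":0,"ay":0,"az":0},
    {"claw":20,"tx":0,"ty":-0.03,"tz":1.2,"ax":0,"ay":0,"az":0},
    {"claw":20,"tx":0,"ty":-0.03,"tz":1.2,"ax":0,"ay":0,"az":0},
    {"claw":20,"tx":0,"ty":-0.03,"tz":1.2,"ax":0,"ay":0,"az":0},
    {"claw":20,"tx":0,"ty":-0.03,"tz":1.2,"ax":0,"ay":0,"az":0},
    {"claw":20,"tx":0,"ty":-0.03,"tz":1.2,"ax":0,"ay":0,"az":0},
    {"claw":20,"tx":0,"ty":-0.03,"tz":1.2,"ax":0,"ay":0,"az":0},
  ],
)

```text
t: 10.67
ee_pos: [0.4694, -0.1811, 0.036]
ee_rot: [[-0.112, 0.994, 0.001], [0.994, 0.112, -0.0], [-0.0, 0.001, -1.0]]
force: [-2.4, 0.3, 6.0]
grip_width: 0.0249
```

Call:
move_arm(
  series=[
    {"claw":20,"tx":0,"ty":0,"tz":-0.3,"ax":0,"ay":0,"az":0},
    {"claw":20,"tx":0,"ty":0,"tz":-0.8,"ax":0,"ay":0,"az":0},
    {"claw":20,"tx":0,"ty":0,"tz":-1.8,"ax":0,"ay":0,"az":0},
    {"claw":20,"tx":0,"ty":0,"tz":-2.8,"ax":0,"ay":0,"az":0},
    {"claw":20,"tx":0,"ty":0,"tz":-3,"ax":0,"ay":0,"az":0},
    {"claw":20,"tx":0,"ty":0,"tz":-3,"ax":0,"ay":0,"az":0},
    {"claw":20,"tx":0,"ty":0,"tz":-3,"ax":0,"ay":0,"az":0},
    {"claw":20,"tx":0,"ty":0,"tz":-3,"ax":0,"ay":0,"az":0},
    {"claw":20,"tx":0,"ty":0,"tz":-3,"ax":0,"ay":0,"az":0},
  ],
)

```text
t: 11.42
ee_pos: [0.4684, -0.1808, 0.1242]
ee_rot: [[-0.112, 0.994, -0.002], [0.994, 0.112, 0.001], [0.001, -0.002, -1.0]]
force: [0.2, -0.2, -0.7]
grip_width: 0.0249
```

```bash
python3 -c "
from h import *
goto(658.0,-128.6,120,94.2)"
```

```text
now [ 468.4 -180.8  124.2] phi 96.42 F [ 0.2 -0.2 -0.7] w 24.9 t 11.42
tx 1.023 ty 6.474 tz 0.130 ax -0.0019 ay -0.0008 az 0.0388
```

Call:
move_arm(
  series=[
    {"claw":20,"tx":0.2,"ty":1.2,"tz":0,"ax":0,"ay":0,"az":0.01},
    {"claw":20,"tx":0.4,"ty":2.5,"tz":0,"ax":0,"ay":0,"az":0.02},
    {"claw":20,"tx":0.6,"ty":3.8,"tz":0,"ax":0,"ay":0,"az":0.03},
    {"claw":20,"tx":0.8,"ty":5,"tz":0,"ax":0,"ay":0,"az":0.038},
    {"claw":20,"tx":1,"ty":6,"tz":0,"ax":0,"ay":0,"az":0.038},
    {"claw":20,"tx":1.02,"ty":6.47,"tz":0.1,"ax":0,"ay":0,"az":0.038},
    {"claw":20,"tx":1.02,"ty":6.47,"tz":1,"ax":0,"ay":0,"az":0.038},
    {"claw":20,"tx":1.02,"ty":6.47,"tz":1.7,"ax":0,"ay":0,"az":0.038},
    {"claw":20,"tx":1.02,"ty":6.47,"tz":2.1,"ax":0,"ay":0,"az":0.038},
    {"claw":20,"tx":1.02,"ty":6.47,"tz":2.1,"ax":0,"ay":0,"az":0.038},
    {"claw":20,"tx":1.02,"ty":6.47,"tz":2.1,"ax":0,"ay":0,"az":0.038},
    {"claw":20,"tx":1.02,"ty":6.47,"tz":2.1,"ax":0,"ay":0,"az":0.038},
    {"claw":20,"tx":1.02,"ty":6.47,"tz":2.1,"ax":0,"ay":0,"az":0.038},
    {"claw":20,"tx":1.02,"ty":6.47,"tz":2.1,"ax":0,"ay":0,"az":0.038},
    {"claw":20,"tx":1.02,"ty":6.47,"tz":2.1,"ax":0,"ay":0,"az":0.038},
  ],
)

```text
t: 12.67
ee_pos: [0.6591, -0.129, 0.0634]
ee_rot: [[-0.074, 0.997, 0.002], [0.997, 0.074, -0.0], [-0.0, 0.002, -1.0]]
force: [-0.1, -0.3, -0.8]
grip_width: 0.0247
```

```bash
python3 -c "
from h import *
goto(658.3,-128.8,31.5,94.2)"
```

```text
now [ 659.1 -129.    63.4] phi 94.23 F [-0.1 -0.3 -0.8] w 24.7 t 12.67
tx 0.010 ty -0.028 tz 1.062 ax 0.0015 ay 0.0004 az 0.0005
```

Call:
move_arm(
  series=[
    {"claw":20,"tx":0,"ty":0,"tz":0.3,"ax":0,"ay":0,"az":0},
    {"claw":20,"tx":0,"ty":0,"tz":0.6,"ax":0,"ay":0,"az":0},
    {"claw":20,"tx":0,"ty":0,"tz":0.85,"ax":0,"ay":0,"az":0},
    {"claw":20,"tx":0,"ty":0,"tz":1.0,"ax":0,"ay":0,"az":0},
    {"claw":20,"tx":0,"ty":0,"tz":1.06,"ax":0,"ay":0,"az":0},
    {"claw":20,"tx":0,"ty":0,"tz":1.06,"ax":0,"ay":0,"az":0},
    {"claw":20,"tx":0,"ty":0,"tz":1.06,"ax":0,"ay":0,"az":0},
    {"claw":20,"tx":0,"ty":0,"tz":1.06,"ax":0,"ay":0,"az":0},
  ],
)

```text
t: 13.33
ee_pos: [0.6585, -0.1288, 0.0301]
ee_rot: [[-0.074, 0.997, -0.0], [0.997, 0.074, 0.0], [0.0, -0.0, -1.0]]
force: [-0.4, -0.1, 0.3]
grip_width: 0.0246
```

```bash
python3 -c "
from h import *
goto(658.3,-128.8,31.5,94.2)
for n in(['scene']):
  c=cap(n,'b7'+n); im=c['pixels'][:,:,::-1]
  u,v=map(int,proj(c,[.655,-.11,.04])); cv2.imwrite('pics/b7%s.png'%n,cv2.resize(im[v-35:v+35,u-40:u+40],None,fx=9,fy=9,interpolation=cv2.INTER_CUBIC)); print(u,v)
"
```

```text
now [ 658.5 -128.8   30.1] phi 94.24 F [-0.4 -0.1  0.3] w 24.6 t 13.33
tx -0.001 ty -0.007 tz -0.046 ax -0.0004 ay -0.0002 az 0.0008
322 246
```

View pics/b7scene.png

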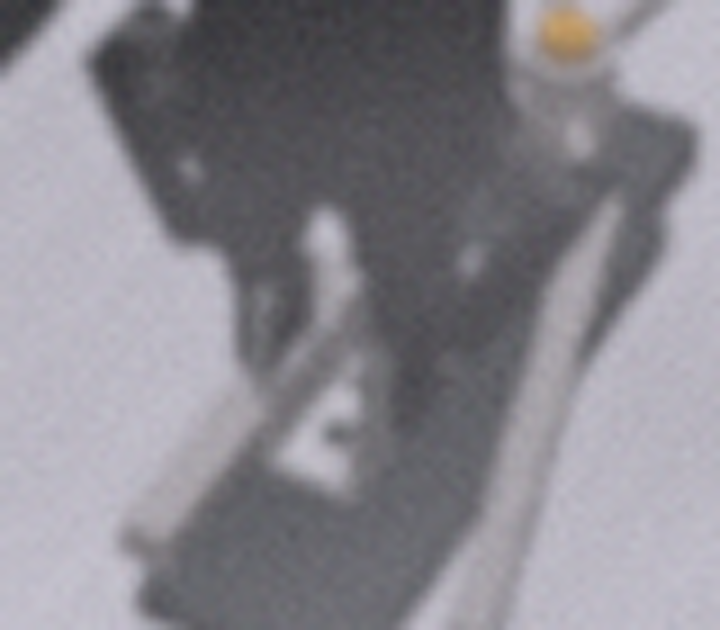

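Second bracket is beside the fixed jaw; release and retreat.

Call:
move_arm(
  series=[
    {"claw":27,"tx":0,"ty":0,"tz":0.02,"ax":0,"ay":0,"az":0},
    {"claw":32,"tx":0,"ty":0,"tz":0.02,"ax":0,"ay":0,"az":0},
    {"claw":42,"tx":0,"ty":0,"tz":0.02,"ax":0,"ay":0,"az":0},
    {"claw":42,"tx":0,"ty":0,"tz":0,"ax":0,"ay":0,"az":0},
    {"claw":42,"tx":0,"ty":0,"tz":0,"ax":0,"ay":0,"az":0},
    {"claw":42,"tx":0,"ty":0,"tz":-0.5,"ax":0,"ay":0,"az":0},
    {"claw":42,"tx":0,"ty":0,"tz":-1.5,"ax":0,"ay":0,"az":0},
    {"claw":42,"tx":0,"ty":0,"tz":-2.5,"ax":0,"ay":0,"az":0},
    {"claw":82,"tx":0,"ty":0,"tz":-3.2,"ax":0,"ay":0,"az":0},
    {"claw":82,"tx":-1.2,"ty":0,"tz":-3.2,"ax":0,"ay":0,"az":0},
    {"claw":82,"tx":-2.4,"ty":0,"tz":-3.2,"ax":0,"ay":0,"az":0},
    {"claw":82,"tx":-3.6,"ty":0,"tz":-3.2,"ax":0,"ay":0,"az":0},
    {"claw":82,"tx":-3.6,"ty":0,"tz":-3.2,"ax":0,"ay":0,"az":0},
    {"claw":82,"tx":-3.6,"ty":0,"tz":-3.2,"ax":0,"ay":0,"az":0},
  ],
)

```text
t: 14.55
ee_pos: [0.6659, -0.2402, 0.1261]
ee_rot: [[-0.069, 0.998, -0.0], [0.998, 0.069, -0.001], [-0.001, -0.001, -1.0]]
force: [-0.7, 1.9, 0.1]
grip_width: 0.0819
```

```bash
python3 -c "
from h import *
goto(638,111,120,94.2)
for n in(['scene']):
  c=cap(n,'b8'+n); im=c['pixels'][:,:,::-1]
  u,v=map(int,proj(c,[.655,-.11,.04])); cv2.imwrite('pics/b8%s.png'%n,cv2.resize(im[v-35:v+35,u-40:u+40],None,fx=9,fy=9,interpolation=cv2.INTER_CUBIC)); print(u,v)
"
```

```text
now [ 665.9 -240.2  126.1] phi 93.95 F [-0.7  1.9  0.1] w 81.9 t 14.55
tx 11.743 ty -0.120 tz 0.188 ax -0.0006 ay 0.0012 az -0.0043
322 246
```

View pics/b8scene.png

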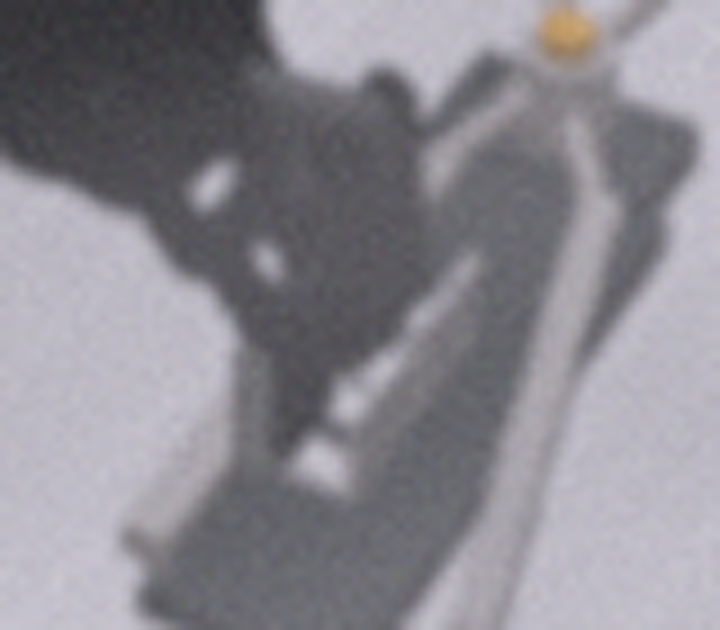

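```bash
python3 -c "
from h import *
goto(625.1,107.6,110,94.2)"
```

```text
now [ 666.3 -237.3  126.2] phi 94.14 F [0.  1.5 0.2] w 82.4 t 14.6
tx 11.566 ty -0.542 tz 0.546 ax -0.0002 ay -0.0004 az -0.0011
```

Call:
move_arm(
  series=[
    {"claw":82,"tx":1.2,"ty":0,"tz":0,"ax":0,"ay":0,"az":0},
    {"claw":82,"tx":2.5,"ty":-0.1,"tz":0,"ax":0,"ay":0,"az":0},
    {"claw":82,"tx":3.8,"ty":-0.2,"tz":0,"ax":0,"ay":0,"az":0},
    {"claw":82,"tx":5.1,"ty":-0.3,"tz":0,"ax":0,"ay":0,"az":0},
    {"claw":82,"tx":6.4,"ty":-0.4,"tz":0,"ax":0,"ay":0,"az":0},
    {"claw":82,"tx":7.7,"ty":-0.5,"tz":0,"ax":0,"ay":0,"az":0},
    {"claw":82,"tx":9,"ty":-0.54,"tz":0.2,"ax":0,"ay":0,"az":0},
    {"claw":82,"tx":10.2,"ty":-0.54,"tz":0.4,"ax":0,"ay":0,"az":0},
    {"claw":82,"tx":11.2,"ty":-0.54,"tz":0.5,"ax":0,"ay":0,"az":0},
    {"claw":82,"tx":11.6,"ty":-0.54,"tz":0.9,"ax":0,"ay":0,"az":0},
    {"claw":82,"tx":11.6,"ty":-0.54,"tz":1.5,"ax":0,"ay":0,"az":0},
    {"claw":82,"tx":11.6,"ty":-0.54,"tz":1.5,"ax":0,"ay":0,"az":0},
    {"claw":82,"tx":11.6,"ty":-0.54,"tz":1.5,"ax":0,"ay":0,"az":0},
    {"claw":82,"tx":11.6,"ty":-0.54,"tz":1.5,"ax":0,"ay":0,"az":0},
    {"claw":82,"tx":11.6,"ty":-0.54,"tz":1.5,"ax":0,"ay":0,"az":0},
  ],
)

```text
t: 15.85
ee_pos: [0.6253, 0.109, 0.0825]
ee_rot: [[-0.073, 0.997, 0.001], [0.997, 0.073, 0.0], [0.0, 0.001, -1.0]]
force: [-0.3, -0.1, -0.0]
grip_width: 0.0819
```

```bash
python3 -c "
from h import *
goto(625.1,107.6,27,94.2)
for n in(['scene']):
  c=cap(n,'b9'+n); im=c['pixels'][:,:,::-1]
  u,v=map(int,proj(c,[.63,.05,.04])); cv2.imwrite('pics/b9%s.png'%n,cv2.resize(im[v-70:v+70,u-90:u+80],None,fx=4.5,fy=4.5,interpolation=cv2.INTER_CUBIC)); print(u,v)
"
```

```text
now [625.3 109.   82.5] phi 94.19 F [-0.3 -0.1 -0. ] w 81.9 t 15.85
tx -0.045 ty -0.011 tz 1.851 ax 0.0012 ay -0.0001 az -0.0001
347 206
```

View pics/b9scene.png

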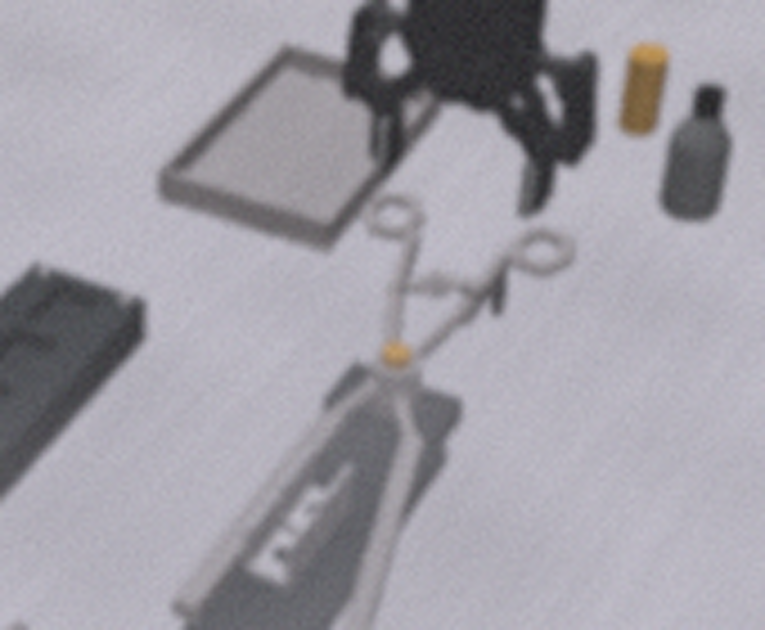

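Call:
move_arm(
  series=[
    {"claw":82,"tx":-0.04,"ty":0,"tz":0.5,"ax":0,"ay":0,"az":0},
    {"claw":82,"tx":-0.04,"ty":0,"tz":1.0,"ax":0,"ay":0,"az":0},
    {"claw":82,"tx":-0.04,"ty":0,"tz":1.4,"ax":0,"ay":0,"az":0},
    {"claw":82,"tx":-0.04,"ty":0,"tz":1.7,"ax":0,"ay":0,"az":0},
    {"claw":82,"tx":-0.04,"ty":0,"tz":1.84,"ax":0,"ay":0,"az":0},
    {"claw":82,"tx":-0.04,"ty":0,"tz":1.84,"ax":0,"ay":0,"az":0},
    {"claw":82,"tx":-0.04,"ty":0,"tz":1.84,"ax":0,"ay":0,"az":0},
    {"claw":82,"tx":-0.04,"ty":0,"tz":1.84,"ax":0,"ay":0,"az":0},
  ],
)

```text
t: 16.57
ee_pos: [0.6253, 0.1083, 0.0269]
ee_rot: [[-0.074, 0.997, 0.001], [0.997, 0.074, 0.0], [0.0, 0.001, -1.0]]
force: [-0.1, -0.4, 0.4]
grip_width: 0.0822
```

```bash
python3 -c "
from h import *
goto(625.1,107.6,27,94.2)
for n in(['scene']):
  c=cap(n,'b10'+n); im=c['pixels'][:,:,::-1]
  u,v=map(int,proj(c,[.63,.08,.04])); cv2.imwrite('pics/b10%s.png'%n,cv2.resize(im[v-45:v+45,u-60:u+60],None,fx=6.5,fy=6.5,interpolation=cv2.INTER_CUBIC)); print(u,v)
"
```

```text
now [625.3 108.3  26.9] phi 94.24 F [-0.1 -0.4  0.4] w 82.2 t 16.57
tx -0.023 ty -0.008 tz -0.002 ax 0.0009 ay -0.0003 az 0.0007
353 200
```

View pics/b10scene.png

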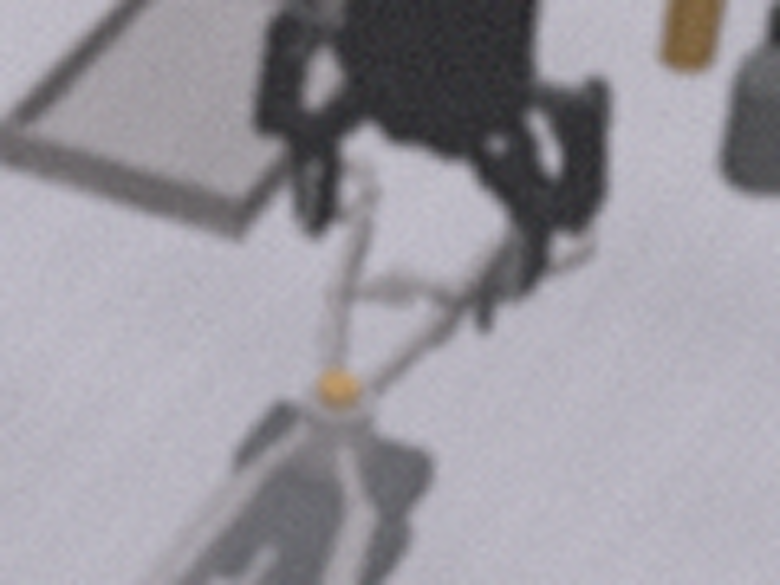

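Call:
move_arm(
  series=[
    {"claw":75,"tx":0,"ty":0,"tz":0,"ax":0,"ay":0,"az":0},
    {"claw":68,"tx":0,"ty":0,"tz":0,"ax":0,"ay":0,"az":0},
    {"claw":64,"tx":0,"ty":0,"tz":0,"ax":0,"ay":0,"az":0},
    {"claw":62,"tx":0,"ty":0.02,"tz":0,"ax":0,"ay":0,"az":0},
    {"claw":60,"tx":0,"ty":0.05,"tz":0,"ax":0,"ay":0,"az":0},
    {"claw":58,"tx":0,"ty":0.08,"tz":0,"ax":0,"ay":0,"az":0},
    {"claw":56,"tx":0,"ty":0.12,"tz":0,"ax":0,"ay":0,"az":0},
    {"claw":54,"tx":0,"ty":0.15,"tz":0,"ax":0,"ay":0,"az":0},
    {"claw":52,"tx":0,"ty":0.18,"tz":0,"ax":0,"ay":0,"az":0},
    {"claw":52,"tx":0,"ty":0.18,"tz":0,"ax":0,"ay":0,"az":0},
    {"claw":52,"tx":0,"ty":0.18,"tz":0,"ax":0,"ay":0,"az":0},
    {"claw":52,"tx":0,"ty":0.18,"tz":0,"ax":0,"ay":0,"az":0},
  ],
  squeeze=50,
)

```text
t: 17.62
ee_pos: [0.6285, 0.1093, 0.0258]
ee_rot: [[-0.075, 0.997, -0.003], [0.997, 0.075, 0.0], [0.001, -0.003, -1.0]]
force: [-6.7, 3.2, 1.6]
grip_width: 0.0521
```

```bash
python3 -c "
from h import *
goto(630.5,107.6,27,94.2)
"
```

```text
now [628.5 109.3  25.8] phi 94.29 F [-6.7  3.2  1.6] w 52.1 t 17.62
tx -0.062 ty 0.061 tz -0.040 ax -0.0031 ay -0.0006 az 0.0016
```

Call:
move_arm(
  series=[
    {"claw":50,"tx":0,"ty":0.03,"tz":0,"ax":0,"ay":0,"az":0},
    {"claw":48,"tx":0,"ty":0.07,"tz":0,"ax":0,"ay":0,"az":0},
    {"claw":46,"tx":0,"ty":0.1,"tz":0,"ax":0,"ay":0,"az":0},
    {"claw":44,"tx":0,"ty":0.13,"tz":0,"ax":0,"ay":0,"az":0},
    {"claw":42,"tx":0,"ty":0.17,"tz":0,"ax":0,"ay":0,"az":0},
    {"claw":40,"tx":0,"ty":0.2,"tz":0,"ax":0,"ay":0,"az":0},
    {"claw":40,"tx":0,"ty":0.2,"tz":0,"ax":0,"ay":0,"az":0},
    {"claw":40,"tx":0,"ty":0.2,"tz":0,"ax":0,"ay":0,"az":0},
    {"claw":40,"tx":0,"ty":0.2,"tz":0,"ax":0,"ay":0,"az":0},
  ],
)

```text
t: 18.37
ee_pos: [0.6344, 0.1102, 0.0257]
ee_rot: [[-0.075, 0.997, -0.003], [0.997, 0.075, 0.001], [0.001, -0.003, -1.0]]
force: [-7.8, 3.1, 1.9]
grip_width: 0.0401
```

```bash
python3 -c "
from h import *
goto(635,107.6,27,94.2)
for n in(['scene']):
  c=cap(n,'b11'+n); im=c['pixels'][:,:,::-1]
  u,v=map(int,proj(c,[.63,.03,.04])); cv2.imwrite('pics/b11%s.png'%n,cv2.resize(im[v-65:v+65,u-70:u+70],None,fx=5,fy=5,interpolation=cv2.INTER_CUBIC)); print(u,v)
"
```

```text
now [634.4 110.2  25.7] phi 94.31 F [-7.8  3.1  1.9] w 40.1 t 18.37
tx -0.088 ty 0.013 tz -0.043 ax -0.0032 ay -0.0011 az 0.0019
343 210
```

View pics/b11scene.png

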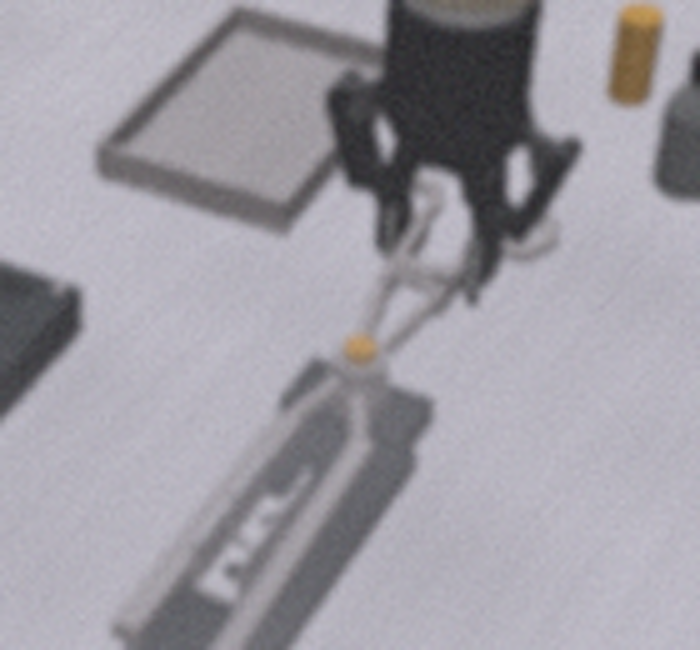

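Call:
move_arm(
  series=[
    {"claw":38,"tx":-0.02,"ty":0.03,"tz":0,"ax":0,"ay":0,"az":0},
    {"claw":36,"tx":-0.04,"ty":0.07,"tz":0,"ax":0,"ay":0,"az":0},
    {"claw":34,"tx":-0.05,"ty":0.09,"tz":0,"ax":0,"ay":0,"az":0},
    {"claw":32,"tx":-0.05,"ty":0.1,"tz":0,"ax":0,"ay":0,"az":0},
    {"claw":30,"tx":-0.05,"ty":0.1,"tz":0,"ax":0,"ay":0,"az":0},
    {"claw":30,"tx":-0.05,"ty":0.1,"tz":0,"ax":0,"ay":0,"az":0},
    {"claw":30,"tx":-0.05,"ty":0.1,"tz":0,"ax":0,"ay":0,"az":0},
    {"claw":30,"tx":-0.05,"ty":0.1,"tz":0,"ax":0,"ay":0,"az":0},
  ],
  squeeze=60,
)

```text
t: 19.08
ee_pos: [0.639, 0.1098, 0.0266]
ee_rot: [[-0.074, 0.997, -0.0], [0.997, 0.074, 0.003], [0.003, -0.0, -1.0]]
force: [-4.6, 7.0, 3.7]
grip_width: 0.0311
```

```bash
python3 -c "
from h import *
goto(635,107.6,27,94.2)
"
```

```text
now [639.  109.8  26.6] phi 94.25 F [-4.6  7.   3.7] w 31.1 t 19.08
tx -0.065 ty -0.139 tz -0.015 ax -0.0002 ay -0.0026 az 0.0009
```

Call:
move_arm(
  series=[
    {"claw":36,"tx":0,"ty":0,"tz":0,"ax":0,"ay":0,"az":0},
    {"claw":45,"tx":0,"ty":0,"tz":0,"ax":0,"ay":0,"az":0},
    {"claw":60,"tx":0,"ty":0,"tz":0,"ax":0,"ay":0,"az":0},
    {"claw":60,"tx":0,"ty":0,"tz":0,"ax":0,"ay":0,"az":0},
    {"claw":60,"tx":0,"ty":0,"tz":0,"ax":0,"ay":0,"az":0},
    {"claw":60,"tx":0,"ty":0,"tz":0,"ax":0,"ay":0,"az":0},
    {"claw":60,"tx":0,"ty":0,"tz":-0.5,"ax":0,"ay":0,"az":0},
    {"claw":60,"tx":0,"ty":0,"tz":-1.5,"ax":0,"ay":0,"az":0},
    {"claw":60,"tx":0,"ty":0,"tz":-2.7,"ax":0,"ay":0,"az":0},
    {"claw":60,"tx":0,"ty":-1.2,"tz":-3.2,"ax":0,"ay":0,"az":0},
    {"claw":60,"tx":0,"ty":-2.4,"tz":-3.2,"ax":0,"ay":0,"az":0},
    {"claw":60,"tx":0,"ty":-3.6,"tz":-3.2,"ax":0,"ay":0,"az":0},
    {"claw":60,"tx":0,"ty":-4.8,"tz":-3.2,"ax":0,"ay":0,"az":0},
    {"claw":60,"tx":0,"ty":-6,"tz":-3.2,"ax":0,"ay":0,"az":0},
    {"claw":60,"tx":0,"ty":-6,"tz":-3.2,"ax":0,"ay":0,"az":0},
  ],
)

```text
t: 20.33
ee_pos: [0.4524, 0.0926, 0.1221]
ee_rot: [[-0.076, 0.997, -0.006], [0.997, 0.076, -0.003], [-0.003, -0.006, -1.0]]
force: [-1.0, 0.2, 0.0]
grip_width: 0.0602
```

```bash
python3 - <<'E'
from h import *
goto(450,0,120,94.2)
for n,k in(('scene',.6),('top',1.5)):
  c=cap(n,'b12'+n); im=c['pixels'][:,:,::-1]
  u,v=map(int,proj(c,[.645,-.03,.04])); cv2.imwrite('pics/b12%sz.png'%n,np.clip(1.3*cv2.resize(im[v-60:v+60,u-75:u+75],None,fx=5,fy=5,interpolation=cv2.INTER_CUBIC),0,255)); print(u-75,v-60)
E
```

```text
now [452.4  92.6 122.1] phi 94.34 F [-1.   0.2  0. ] w 60.2 t 20.33
tx -3.071 ty -0.311 tz 0.081 ax -0.0059 ay 0.0030 az 0.0024
261 165
262 123[ WARN:0@1.074] global loadsave.cpp:1063 imwrite_ Unsupported depth image for selected encoder is fallbacked to CV_8U.
```

View pics/b12scenez.png

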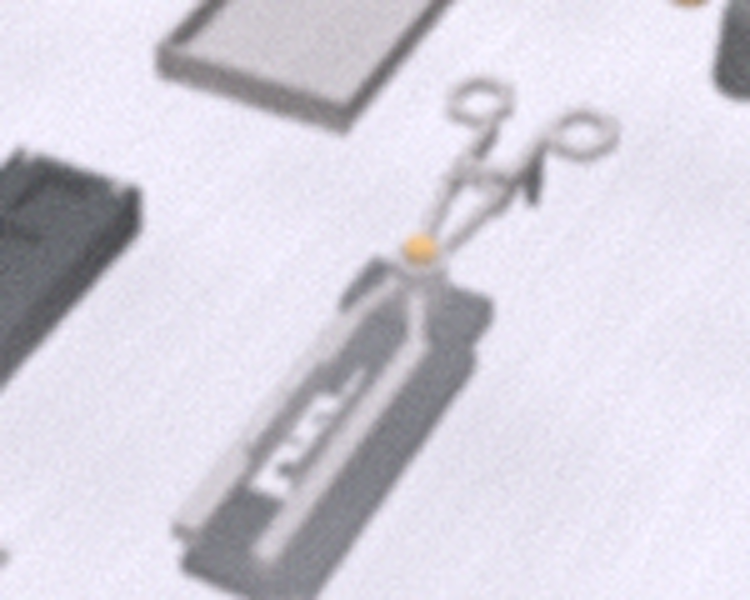

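View pics/b12topz.png

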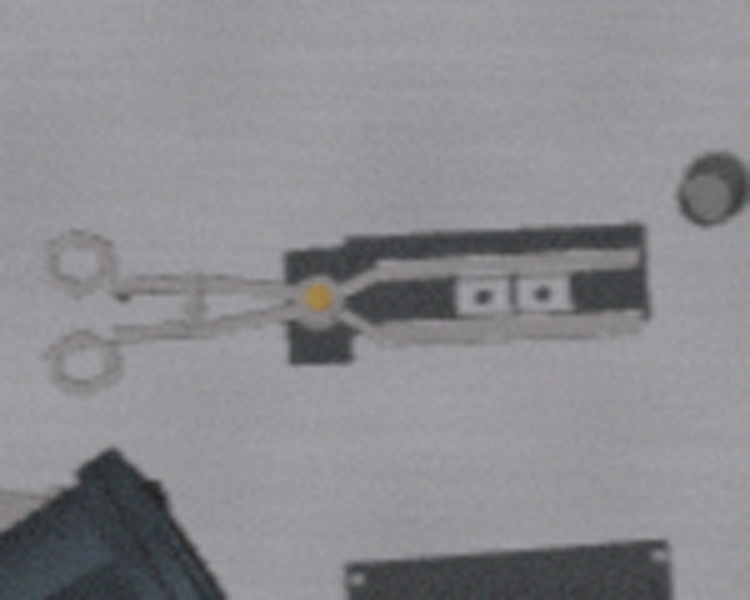

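```bash
python3 - <<'E'
from h import *
np.set_printoptions(precision=1,suppress=True,linewidth=200)
c=optics.capture('top')
acc1=sum(optics.capture('top')['pixels'].astype(float) for _ in range(5))/5; np.save('acc1.npy',acc1)
def edge(g,z,us,r0,r1,thr=72):
    P=[]
    for u in us:
        col=g[r0:r1,u][::-1]  # from bottom up: dark -> bright
        i=np.argmax(col>thr)
        v=(r1-1-i)+ (col[i]-thr)/(col[i]-col[i-1]) if i>0 else np.nan
        P.append(onz(c,u,v,z)[:2]*1000)
    P=np.array(P); ok=~np.isnan(P[:,0]); P=P[ok]; k=np.polyfit(P[:,1],P[:,0],1); r=P[:,0]-np.polyval(k,P[:,1]); ok=abs(r)<2; k=np.polyfit(P[ok,1],P[ok,0],1); print(k,np.degrees(np.arctan(k[0])),ok.sum(),'x at -30,-110,-190',np.polyval(k,[-30,-110,-190])); return k
g0=np.load('acc.npy').mean(2); g1=acc1.mean(2)
a=edge(g0,.025,range(344,372),155,180)
b=edge(g1,.025,list(range(340,350))+list(range(378,388)),165,183)
print('lever',np.arctan(b[0])-np.arctan(a[0]))
for u in (285,288,291,294,297): print(u,np.round(g1[172:198,u]).astype(int))
E
```

```text
[ -0.3 664.8] -14.80662432979219 21 x at -30,-110,-190 [672.7 693.8 715. ]
[ -0.1 657.2] -4.546035302980636 20 x at -30,-110,-190 [659.6 666.  672.3]
lever 0.17908106171186233
285 [115 117 107 107 108 106 107 105 104  93  87 108 118 120 119 117  99 103 105  95 102 106 100 100 103 103]
288 [117 120 120 120 120 117 109 104 103  90 105 116 120 120 120 119  99 102 104 102 118 119 119 120 120 120]
291 [118 120 119 118 117 116  98 104 102  90 116 119 119 120 120 119 106 103 100 108 119 118 120 119 120 120]
294 [117 119 120 119 119 115  92 106 102  92 116 119 118 119 119 112 106 101  94 117 120 118 119 120 120 119]
297 [117 120 120 119 120 116  98 102 107  96 116 119 118 118 116 100 104 102  92 118 120 119 118 119 119 118]
```

```bash
python3 - <<'E'
from h import *
np.set_printoptions(precision=1,suppress=True,linewidth=200)
c=optics.capture('top'); g=np.load('acc1.npy').mean(2)
L=[];Rr=[];M=[]
for v in range(214,242,2):
    row=g[v,440:476]; 
    i=np.where(row[14:]<100)[0]+14  # grip
    w=np.clip(112-row,0,None)
    # subpixel edges at thr 98
    seg=np.where(row<98)[0]; seg=seg[seg>=15]; a,b=seg[0],seg[-1]
    ua=440+a-1+(row[a-1]-98)/(row[a-1]-row[a]); ub=440+b+(98-row[b])/(row[b+1]-row[b])
    t=w[:15].copy(); t[t<8]=0; um=(t*(np.arange(15)+440)).sum()/t.sum() if t.sum()>20 else np.nan
    pa,pb,pm=[onz(c,u,v,z)[:2]*1000 for u,z in((ua,.045),(ub,.045),(um,.045))]
    print(v,round(ua,1),round(ub,1),round(um,1),pa,pb,pm,np.hypot(*(pa-pb)).round(1)); L.append(pa);Rr.append(pb);M.append(pm)
for n,P in(('L',L),('R',Rr)):
    P=np.array(P)[1:-1]; k=np.polyfit(P[:,0],P[:,1],1); print(n,k,np.degrees(np.arctan(k[0])))
# barrel/gold tips
acc=np.load('acc1.npy'); sat=acc.max(2)-acc.min(2)
for box in((428,195,450,215),(445,235,475,255)):
    x0,y0,x1,y1=box; q=sat[y0:y1,x0:x1]; q=np.where(q>35,q,0); yy,xx=np.mgrid[y0:y1,x0:x1]; u,v=(q*xx).sum()/q.sum(),(q*yy).sum()/q.sum(); print('gold',u,v,onz(c,u,v,.045)*1000)
E
```

```text
214 458.3 468.1 450.4 [ 561.5 -390.2] [ 562.3 -419.4] [ 560.8 -366.9] 29.2
216 458.1 467.9 450.1 [ 555.5 -389.8] [ 556.3 -418.8] [ 554.9 -365.9] 29.0
218 458.1 467.5 449.4 [ 549.6 -389.6] [ 550.3 -417.6] [ 548.9 -363.9] 28.1
220 457.9 468.1 449.2 [ 543.6 -389.2] [ 544.4 -419.4] [ 542.9 -363.2] 30.3
222 458.0 467.2 449.0 [ 537.7 -389.3] [ 538.4 -416.9] [ 536.9 -362.5] 27.6
224 457.5 467.0 448.7 [ 531.7 -387.9] [ 532.5 -416.3] [ 531.  -361.6] 28.4
226 457.4 467.0 448.1 [ 525.7 -387.5] [ 526.5 -416.1] [ 525. -360.] 28.6
228 457.2 467.0 447.7 [ 519.8 -387. ] [ 520.6 -416.2] [ 519.  -358.9] 29.2
230 457.1 466.9 447.2 [ 513.9 -386.7] [ 514.7 -415.8] [ 513.1 -357.3] 29.2
232 457.1 466.5 447.0 [ 508.  -386.6] [ 508.7 -414.7] [ 507.1 -356.8] 28.1
234 457.1 466.6 nan [ 502.  -386.7] [ 502.8 -415. ] [nan nan] 28.4
236 457.0 466.6 nan [ 496.1 -386.4] [ 496.9 -414.9] [nan nan] 28.5
238 456.5 465.8 nan [ 490.2 -385. ] [ 490.9 -412.5] [nan nan] 27.5
240 456.6 465.9 nan [ 484.3 -385.1] [ 485.  -412.7] [nan nan] 27.6
L [  -0.1 -351.5] -3.951969561553506
R [  -0.1 -374. ] -4.602457286751674
gold 436.86232812366546 204.57776069689982 [ 587.9 -326.4   45. ]
gold 460.9839376402504 246.67166646982398 [ 465.  -398.2   45. ]
```

```bash
python3 - <<'E'
from h import *
print(sensors.read_state()['joint_positions'].round(1))
goto(520,-384.5,130,-4.3)
goto(520,-384.5,130,175.7)
E
```

```text
[  0.5  25.5 -24.7 119.8  16.9  38.1 -31.3]
now [460.5  94.5 122.1] phi 94.22 F [ 0.2 -0.4 -0.1] w 59.8 t 20.78
tx -16.069 ty 0.805 tz -0.269 ax -0.0003 ay -0.0003 az 1.7195
now [460.5  94.5 122.1] phi 94.22 F [ 0.2 -0.4 -0.1] w 59.8 t 20.78
tx -16.069 ty 0.805 tz -0.269 ax 0.0003 ay -0.0003 az -1.4221
```

Call:
move_arm(
  series=[
    {"claw":82,"tx":-16.07,"ty":0.8,"tz":-0.27,"ax":0,"ay":0,"az":1.72},
    {"claw":82,"tx":-16.07,"ty":0.8,"tz":-0.27,"ax":0,"ay":0,"az":1.72},
    {"claw":82,"tx":-16.07,"ty":0.8,"tz":-0.27,"ax":0,"ay":0,"az":1.72},
    {"claw":82,"tx":-16.07,"ty":0.8,"tz":-0.27,"ax":0,"ay":0,"az":1.72},
    {"claw":82,"tx":-16.07,"ty":0.8,"tz":-0.27,"ax":0,"ay":0,"az":1.72},
    {"claw":82,"tx":-16.07,"ty":0.8,"tz":-0.27,"ax":0,"ay":0,"az":1.72},
    {"claw":82,"tx":-16.07,"ty":0.8,"tz":-0.27,"ax":0,"ay":0,"az":1.72},
    {"claw":82,"tx":-16.07,"ty":0.8,"tz":-0.27,"ax":0,"ay":0,"az":1.72},
    {"claw":82,"tx":-16.07,"ty":0.8,"tz":-0.27,"ax":0,"ay":0,"az":1.72},
    {"claw":82,"tx":-16.07,"ty":0.8,"tz":-0.27,"ax":0,"ay":0,"az":1.72},
    {"claw":82,"tx":-16.07,"ty":0.8,"tz":-0.27,"ax":0,"ay":0,"az":1.72},
    {"claw":82,"tx":-16.07,"ty":0.8,"tz":-0.27,"ax":0,"ay":0,"az":1.72},
    {"claw":82,"tx":-16.07,"ty":0.8,"tz":-0.27,"ax":0,"ay":0,"az":1.72},
    {"claw":82,"tx":-16.07,"ty":0.8,"tz":-0.27,"ax":0,"ay":0,"az":1.72},
    {"claw":82,"tx":-16.07,"ty":0.8,"tz":-0.27,"ax":0,"ay":0,"az":1.72},
    {"claw":82,"tx":-16.07,"ty":0.8,"tz":-0.27,"ax":0,"ay":0,"az":1.72},
    {"claw":82,"tx":-16.07,"ty":0.8,"tz":-0.27,"ax":0,"ay":0,"az":1.72},
    {"claw":82,"tx":-16.07,"ty":0.8,"tz":-0.27,"ax":0,"ay":0,"az":1.72},
    {"claw":82,"tx":-16.07,"ty":0.8,"tz":-0.27,"ax":0,"ay":0,"az":1.72},
    {"claw":82,"tx":-16.07,"ty":0.8,"tz":-0.27,"ax":0,"ay":0,"az":1.72},
  ],
)

```text
t: 22.45
ee_pos: [0.5194, -0.3846, 0.1305]
ee_rot: [[0.997, -0.074, 0.0], [-0.074, -0.997, 0.0], [0.0, -0.0, -1.0]]
force: [0.1, 0.8, -0.0]
grip_width: 0.0819
```

```bash
python3 - <<'E'
from h import *
goto(520,-384.5,22,-4.3)
for n in(['scene']):
  c=cap(n,'c1'+n); im=c['pixels'][:,:,::-1]
  u,v=map(int,proj(c,[.52,-.38,.08])); cv2.imwrite('pics/c1%s.png'%n,cv2.resize(im[v-65:v+65,u-70:u+70],None,fx=4.5,fy=4.5,interpolation=cv2.INTER_CUBIC)); print(u,v)
E
```

```text
now [ 519.4 -384.6  130.5] phi -4.25 F [ 0.1  0.8 -0. ] w 81.9 t 22.45
tx 0.018 ty -0.004 tz 3.618 ax -0.0000 ay -0.0002 az 0.0009
189 285
```

View pics/c1scene.png

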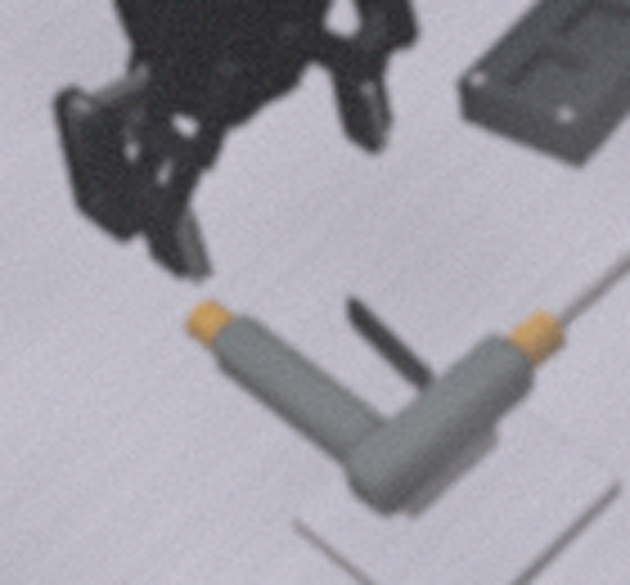

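Call:
move_arm(
  series=[
    {"claw":82,"tx":0.02,"ty":0,"tz":1,"ax":0,"ay":0,"az":0},
    {"claw":82,"tx":0.02,"ty":0,"tz":1.8,"ax":0,"ay":0,"az":0},
    {"claw":82,"tx":0.02,"ty":0,"tz":2.3,"ax":0,"ay":0,"az":0},
    {"claw":82,"tx":0.02,"ty":0,"tz":2.7,"ax":0,"ay":0,"az":0},
    {"claw":82,"tx":0.02,"ty":0,"tz":3.1,"ax":0,"ay":0,"az":0},
    {"claw":82,"tx":0.02,"ty":0,"tz":3.4,"ax":0,"ay":0,"az":0},
    {"claw":82,"tx":0.02,"ty":0,"tz":3.6,"ax":0,"ay":0,"az":0},
    {"claw":82,"tx":0.02,"ty":0,"tz":3.6,"ax":0,"ay":0,"az":0},
    {"claw":82,"tx":0.02,"ty":0,"tz":3.6,"ax":0,"ay":0,"az":0},
    {"claw":70,"tx":0.02,"ty":0,"tz":3.6,"ax":0,"ay":0,"az":0},
    {"claw":64,"tx":0.02,"ty":0,"tz":3.6,"ax":0,"ay":0,"az":0},
    {"claw":64,"tx":0.02,"ty":0,"tz":3.6,"ax":0,"ay":0,"az":0},
    {"claw":64,"tx":0.02,"ty":0,"tz":3.6,"ax":0,"ay":0,"az":0},
  ],
  squeeze=50,
)

```text
t: 23.58
ee_pos: [0.5202, -0.3848, 0.0229]
ee_rot: [[0.997, -0.075, 0.001], [-0.075, -0.997, -0.0], [0.001, 0.0, -1.0]]
force: [0.5, 1.4, 0.4]
grip_width: 0.0639
```

```bash
python3 - <<'E'
from h import *
goto(520,-384.5,22,-4.3)
for n in(['scene']):
  c=cap(n,'c2'+n); im=c['pixels'][:,:,::-1]
  u,v=map(int,proj(c,[.52,-.38,.04])); cv2.imwrite('pics/c2%s.png'%n,cv2.resize(im[v-50:v+50,u-60:u+60],None,fx=5.5,fy=5.5,interpolation=cv2.INTER_CUBIC)); print(u,v)
E
```

```text
now [ 520.2 -384.8   22.9] phi -4.31 F [0.5 1.4 0.4] w 63.9 t 23.58
tx -0.009 ty -0.011 tz 0.031 ax 0.0003 ay -0.0007 az -0.0002
193 298
```

View pics/c2scene.png

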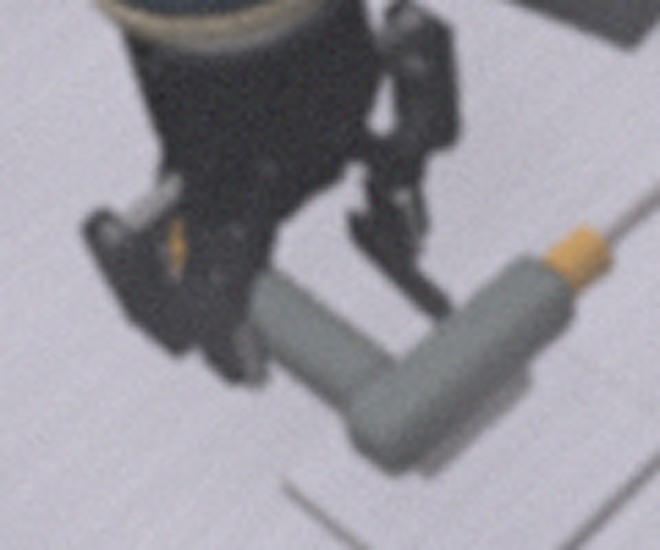

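Call:
move_arm(
  series=[
    {"claw":61,"tx":0,"ty":0.03,"tz":0,"ax":0,"ay":0,"az":0},
    {"claw":58,"tx":0,"ty":0.07,"tz":0,"ax":0,"ay":0,"az":0},
    {"claw":55,"tx":0,"ty":0.12,"tz":0,"ax":0,"ay":0,"az":0},
    {"claw":52,"tx":0,"ty":0.16,"tz":0,"ax":0,"ay":0,"az":0},
    {"claw":49,"tx":0,"ty":0.2,"tz":0,"ax":0,"ay":0,"az":0},
    {"claw":46,"tx":0,"ty":0.24,"tz":0,"ax":0,"ay":0,"az":0},
    {"claw":43,"tx":0,"ty":0.26,"tz":0,"ax":0,"ay":0,"az":0},
    {"claw":40,"tx":0,"ty":0.26,"tz":0,"ax":0,"ay":0,"az":0},
    {"claw":40,"tx":0,"ty":0.26,"tz":0,"ax":0,"ay":0,"az":0},
    {"claw":40,"tx":0,"ty":0.26,"tz":0,"ax":0,"ay":0,"az":0},
  ],
  squeeze=50,
)

```text
t: 24.47
ee_pos: [0.5196, -0.3911, 0.0232]
ee_rot: [[0.997, -0.074, -0.0], [-0.074, -0.997, 0.002], [-0.0, -0.002, -1.0]]
force: [-3.2, 6.8, 12.3]
grip_width: 0.0442
```

```bash
python3 - <<'E'
from h import *
goto(520,-384.5,22,-4.3)
for n in(['scene']):
  c=cap(n,'c3'+n); im=c['pixels'][:,:,::-1]
  u,v=map(int,proj(c,[.52,-.38,.04])); cv2.imwrite('pics/c3%s.png'%n,cv2.resize(im[v-50:v+50,u-60:u+60],None,fx=5.5,fy=5.5,interpolation=cv2.INTER_CUBIC)); print(u,v)
E
```

```text
now [ 519.6 -391.1   23.2] phi -4.22 F [-3.2  6.8 12.3] w 44.2 t 24.47
tx -0.001 ty -0.220 tz 0.039 ax -0.0017 ay 0.0003 az 0.0014
193 298
```

View pics/c3scene.png

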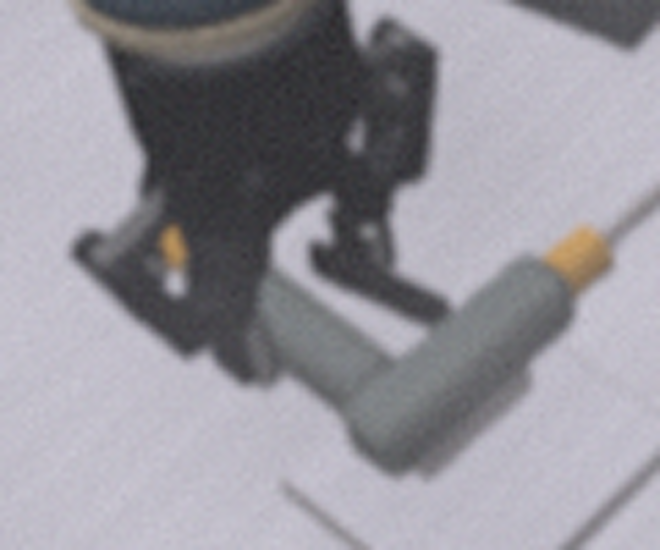

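Call:
move_arm(
  series=[
    {"claw":38,"tx":0,"ty":0,"tz":0,"ax":0,"ay":0,"az":0},
    {"claw":38,"tx":0,"ty":0,"tz":0,"ax":0,"ay":0,"az":0},
    {"claw":38,"tx":0,"ty":0,"tz":0,"ax":0,"ay":0,"az":0},
    {"claw":38,"tx":0,"ty":0,"tz":0,"ax":0,"ay":0,"az":0},
    {"claw":38,"tx":0,"ty":0,"tz":0,"ax":0,"ay":0,"az":0},
    {"claw":38,"tx":0,"ty":0,"tz":0,"ax":0,"ay":0,"az":0},
    {"claw":38,"tx":0,"ty":0,"tz":0,"ax":0,"ay":0,"az":0},
    {"claw":38,"tx":0,"ty":0,"tz":0,"ax":0,"ay":0,"az":0},
    {"claw":38,"tx":0,"ty":0,"tz":0,"ax":0,"ay":0,"az":0},
    {"claw":38,"tx":0,"ty":0,"tz":0,"ax":0,"ay":0,"az":0},
    {"claw":38,"tx":0,"ty":0,"tz":0,"ax":0,"ay":0,"az":0},
    {"claw":38,"tx":0,"ty":0,"tz":0,"ax":0,"ay":0,"az":0},
    {"claw":38,"tx":0,"ty":0,"tz":0,"ax":0,"ay":0,"az":0},
    {"claw":38,"tx":0,"ty":0,"tz":0,"ax":0,"ay":0,"az":0},
    {"claw":38,"tx":0,"ty":0,"tz":0,"ax":0,"ay":0,"az":0},
    {"claw":38,"tx":0,"ty":0,"tz":0,"ax":0,"ay":0,"az":0},
    {"claw":38,"tx":0,"ty":0,"tz":0,"ax":0,"ay":0,"az":0},
    {"claw":38,"tx":0,"ty":0,"tz":0,"ax":0,"ay":0,"az":0},
    {"claw":38,"tx":0,"ty":0,"tz":0,"ax":0,"ay":0,"az":0},
    {"claw":38,"tx":0,"ty":0,"tz":0,"ax":0,"ay":0,"az":0},
  ],
  squeeze=60,
)

```text
t: 26.18
ee_pos: [0.5196, -0.3911, 0.0232]
ee_rot: [[0.997, -0.073, -0.0], [-0.073, -0.997, 0.002], [-0.0, -0.002, -1.0]]
force: [-3.4, 7.2, 12.7]
grip_width: 0.0435
```

```bash
python3 - <<'E'
from h import *
goto(520,-384.5,22,-4.3)
E
```

```text
now [ 519.6 -391.1   23.2] phi -4.21 F [-3.4  7.2 12.7] w 43.5 t 26.18
tx -0.002 ty -0.222 tz 0.041 ax -0.0016 ay 0.0003 az 0.0015
```

Call:
move_arm(
  series=[
    {"claw":50,"tx":0,"ty":-0.05,"tz":0,"ax":0,"ay":0,"az":0},
    {"claw":60,"tx":0,"ty":-0.15,"tz":0,"ax":0,"ay":0,"az":0},
    {"claw":70,"tx":0,"ty":-0.22,"tz":0,"ax":0,"ay":0,"az":0},
    {"claw":82,"tx":0,"ty":-0.26,"tz":0,"ax":0,"ay":0,"az":0},
    {"claw":82,"tx":0,"ty":-0.26,"tz":0,"ax":0,"ay":0,"az":0},
    {"claw":82,"tx":0,"ty":-0.26,"tz":0,"ax":0,"ay":0,"az":0},
    {"claw":82,"tx":0,"ty":-0.26,"tz":-0.5,"ax":0,"ay":0,"az":0},
    {"claw":82,"tx":0,"ty":-0.26,"tz":-1.5,"ax":0,"ay":0,"az":0},
    {"claw":82,"tx":0,"ty":-0.26,"tz":-2.7,"ax":0,"ay":0,"az":0},
    {"claw":82,"tx":0,"ty":-0.26,"tz":-3.6,"ax":0,"ay":0,"az":0},
    {"claw":82,"tx":0,"ty":-0.26,"tz":-3.6,"ax":0,"ay":0,"az":0},
  ],
)

```text
t: 27.1
ee_pos: [0.5223, -0.3875, 0.1366]
ee_rot: [[0.997, -0.076, 0.008], [-0.076, -0.997, -0.006], [0.008, 0.005, -1.0]]
force: [1.2, -0.2, -0.5]
grip_width: 0.082
```

```bash
python3 - <<'E'
from h import *
goto(623,108,110,94.2)
for n in(['scene']):
  c=cap(n,'c4'+n); im=c['pixels'][:,:,::-1]
  cv2.imwrite('pics/c4%s.png'%n,cv2.resize(im[130:360,130:440],None,fx=2.5,fy=2.5,interpolation=cv2.INTER_CUBIC))
E
```

```text
now [ 522.3 -387.5  136.6] phi -4.37 F [ 1.2 -0.2 -0.5] w 82.0 t 27.1
tx 2.082 ty -16.728 tz 0.816 ax 0.0107 ay -0.0015 az -1.7204
```

View pics/c4scene.png

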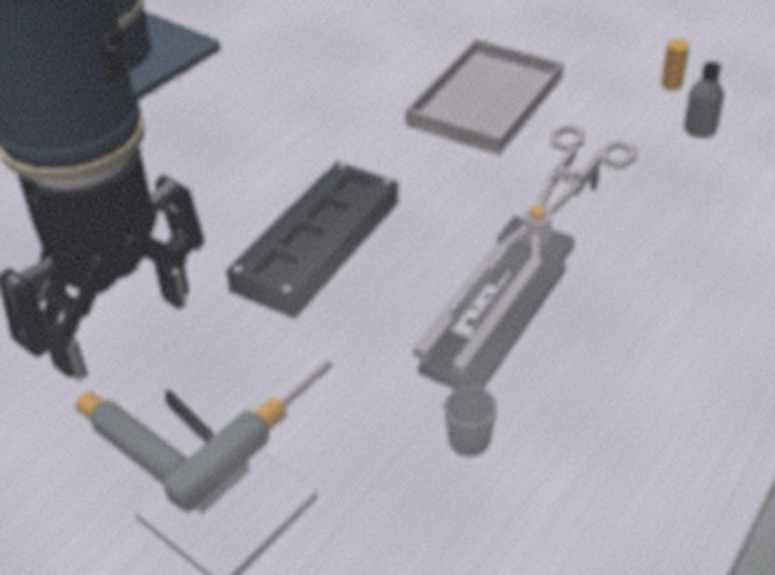

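Call:
move_arm(
  series=[
    {"claw":0,"tx":2.08,"ty":-16.73,"tz":0.4,"ax":0,"ay":0,"az":-1.72},
    {"claw":0,"tx":2.08,"ty":-16.73,"tz":0.4,"ax":0,"ay":0,"az":-1.72},
    {"claw":0,"tx":2.08,"ty":-16.73,"tz":0.4,"ax":0,"ay":0,"az":-1.72},
    {"claw":0,"tx":2.08,"ty":-16.73,"tz":0.4,"ax":0,"ay":0,"az":-1.72},
    {"claw":0,"tx":2.08,"ty":-16.73,"tz":0.4,"ax":0,"ay":0,"az":-1.72},
    {"claw":0,"tx":2.08,"ty":-16.73,"tz":0.4,"ax":0,"ay":0,"az":-1.72},
    {"claw":0,"tx":2.08,"ty":-16.73,"tz":0.4,"ax":0,"ay":0,"az":-1.72},
    {"claw":0,"tx":2.08,"ty":-16.73,"tz":0.4,"ax":0,"ay":0,"az":-1.72},
    {"claw":0,"tx":2.08,"ty":-16.73,"tz":0.4,"ax":0,"ay":0,"az":-1.72},
    {"claw":0,"tx":2.08,"ty":-16.73,"tz":0.4,"ax":0,"ay":0,"az":-1.72},
    {"claw":0,"tx":2.08,"ty":-16.73,"tz":0.4,"ax":0,"ay":0,"az":-1.72},
    {"claw":0,"tx":2.08,"ty":-16.73,"tz":0.4,"ax":0,"ay":0,"az":-1.72},
    {"claw":0,"tx":2.08,"ty":-16.73,"tz":0.4,"ax":0,"ay":0,"az":-1.72},
    {"claw":0,"tx":2.08,"ty":-16.73,"tz":0.4,"ax":0,"ay":0,"az":-1.72},
    {"claw":0,"tx":2.08,"ty":-16.73,"tz":0.4,"ax":0,"ay":0,"az":-1.72},
    {"claw":0,"tx":2.08,"ty":-16.73,"tz":0.4,"ax":0,"ay":0,"az":-1.72},
    {"claw":0,"tx":2.08,"ty":-16.73,"tz":0.4,"ax":0,"ay":0,"az":-1.72},
    {"claw":0,"tx":2.08,"ty":-16.73,"tz":0.4,"ax":0,"ay":0,"az":-1.72},
    {"claw":0,"tx":2.08,"ty":-16.73,"tz":0.4,"ax":0,"ay":0,"az":-1.72},
    {"claw":0,"tx":2.08,"ty":-16.73,"tz":0.4,"ax":0,"ay":0,"az":-1.72},
  ],
)

```text
t: 28.82
ee_pos: [0.62, 0.1107, 0.1185]
ee_rot: [[-0.072, 0.997, 0.0], [0.997, 0.072, -0.0], [-0.0, 0.0, -1.0]]
force: [0.1, -0.2, -0.0]
grip_width: -0.0001
```

```bash
python3 - <<'E'
from h import *
goto(622.5,108.5,58,94.2)
E
```

```text
now [620.  110.7 118.5] phi 94.15 F [ 0.1 -0.2 -0. ] w -0.1 t 28.82
tx -0.078 ty 0.078 tz 2.017 ax 0.0002 ay 0.0001 az -0.0009
```

Call:
move_arm(
  series=[
    {"claw":0,"tx":-0.08,"ty":0.08,"tz":0.6,"ax":0,"ay":0,"az":0},
    {"claw":0,"tx":-0.08,"ty":0.08,"tz":1.2,"ax":0,"ay":0,"az":0},
    {"claw":0,"tx":-0.08,"ty":0.08,"tz":1.7,"ax":0,"ay":0,"az":0},
    {"claw":0,"tx":-0.08,"ty":0.08,"tz":1.95,"ax":0,"ay":0,"az":0},
    {"claw":0,"tx":-0.08,"ty":0.08,"tz":1.95,"ax":0,"ay":0,"az":0},
    {"claw":0,"tx":-0.08,"ty":0.08,"tz":1.95,"ax":0,"ay":0,"az":0},
    {"claw":0,"tx":-0.08,"ty":0.08,"tz":1.95,"ax":0,"ay":0,"az":0},
  ],
)

```text
t: 29.4
ee_pos: [0.6231, 0.1091, 0.0609]
ee_rot: [[-0.074, 0.997, 0.001], [0.997, 0.074, 0.0], [0.0, 0.001, -1.0]]
force: [-0.4, 0.6, -0.2]
grip_width: 0.0001
```

```bash
python3 - <<'E'
from h import *
goto(622.5,108.5,35,94.2)
for n in(['scene']):
  c=cap(n,'c5'+n); im=c['pixels'][:,:,::-1]
  u,v=map(int,proj(c,[.63,.1,.04])); cv2.imwrite('pics/c5%s.png'%n,cv2.resize(im[v-40:v+40,u-50:u+50],None,fx=7,fy=7,interpolation=cv2.INTER_CUBIC)); print(u,v)
E
```

```text
now [623.1 109.1  60.9] phi 94.23 F [-0.4  0.6 -0.2] w 0.1 t 29.4
tx -0.019 ty -0.021 tz 0.862 ax 0.0013 ay -0.0003 az 0.0005
357 196
```

View pics/c5scene.png

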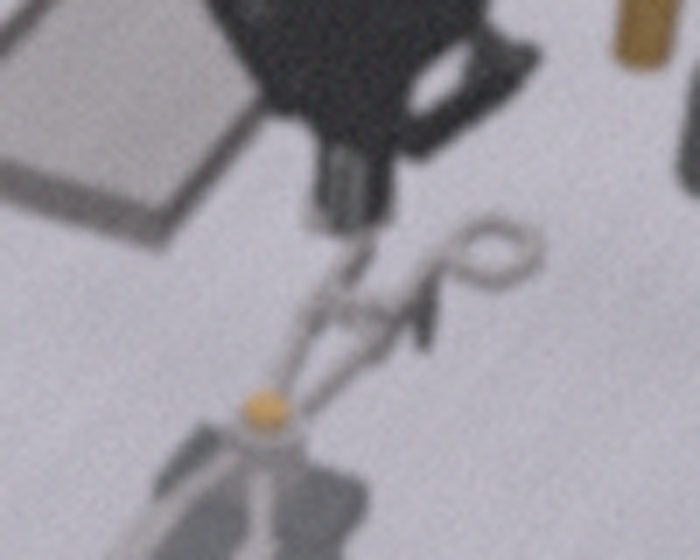

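Call:
move_arm(
  series=[
    {"claw":0,"tx":0,"ty":0,"tz":0.3,"ax":0,"ay":0,"az":0},
    {"claw":0,"tx":0,"ty":0,"tz":0.5,"ax":0,"ay":0,"az":0},
    {"claw":0,"tx":0,"ty":0,"tz":0.65,"ax":0,"ay":0,"az":0},
    {"claw":0,"tx":0,"ty":0,"tz":0.75,"ax":0,"ay":0,"az":0},
    {"claw":0,"tx":0,"ty":0,"tz":0.85,"ax":0,"ay":0,"az":0},
    {"claw":0,"tx":0,"ty":0,"tz":0.9,"ax":0,"ay":0,"az":0},
    {"claw":0,"tx":0,"ty":0,"tz":0.9,"ax":0,"ay":0,"az":0},
    {"claw":0,"tx":0,"ty":0,"tz":0.9,"ax":0,"ay":0,"az":0},
  ],
)

```text
t: 30.12
ee_pos: [0.6225, 0.1117, 0.0342]
ee_rot: [[-0.076, 0.997, 0.001], [0.997, 0.076, 0.003], [0.003, 0.002, -1.0]]
force: [-4.7, 5.7, 17.6]
grip_width: 0.0
```

```bash
python3 - <<'E'
from h import *
goto(622.5,108.5,35,94.2)
E
```

```text
now [622.5 111.7  34.2] phi 94.34 F [-4.7  5.7 17.6] w 0.0 t 30.12
tx -0.105 ty -0.009 tz -0.026 ax 0.0015 ay -0.0027 az 0.0025
```

Call:
move_arm(
  series=[
    {"claw":0,"tx":0,"ty":-0.12,"tz":0,"ax":0,"ay":0,"az":0},
    {"claw":0,"tx":0,"ty":-0.25,"tz":0,"ax":0,"ay":0,"az":0},
    {"claw":0,"tx":-0.02,"ty":-0.4,"tz":0,"ax":0,"ay":0,"az":0},
    {"claw":0,"tx":-0.03,"ty":-0.55,"tz":0,"ax":0,"ay":0,"az":0},
    {"claw":0,"tx":-0.05,"ty":-0.7,"tz":0,"ax":0,"ay":0,"az":0},
    {"claw":0,"tx":-0.06,"ty":-0.85,"tz":0,"ax":0,"ay":0,"az":0},
    {"claw":0,"tx":-0.08,"ty":-1,"tz":0,"ax":0,"ay":0,"az":0},
    {"claw":0,"tx":-0.1,"ty":-1.1,"tz":0,"ax":0,"ay":0,"az":0},
    {"claw":0,"tx":-0.1,"ty":-1.1,"tz":0,"ax":0,"ay":0,"az":0},
    {"claw":0,"tx":-0.1,"ty":-1.1,"tz":0,"ax":0,"ay":0,"az":0},
  ],
)

```text
t: 30.95
ee_pos: [0.5929, 0.1049, 0.0346]
ee_rot: [[-0.074, 0.997, 0.007], [0.997, 0.074, 0.003], [0.002, 0.007, -1.0]]
force: [4.4, 1.1, 12.1]
grip_width: 0.0003
```

```bash
python3 - <<'E'
from h import *
goto(622.5,108.5,35,94.2)
for n in(['scene']):
  c=cap(n,'c6'+n); im=c['pixels'][:,:,::-1]
  u,v=map(int,proj(c,[.63,.04,.04])); cv2.imwrite('pics/c6%s.png'%n,cv2.resize(im[v-70:v+70,u-80:u+80],None,fx=4.5,fy=4.5,interpolation=cv2.INTER_CUBIC)); print(u,v)
E
```

```text
now [592.9 104.9  34.6] phi 94.26 F [ 4.4  1.1 12.1] w 0.3 t 30.95
tx 0.047 ty 0.992 tz -0.007 ax 0.0069 ay -0.0020 az 0.0010
345 208
```

View pics/c6scene.png

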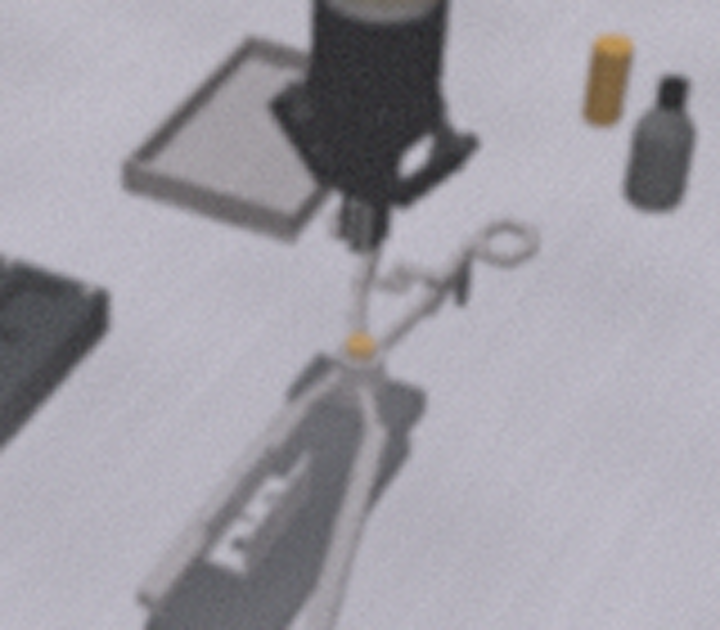

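Clamp is open and brackets still stand. Lift and clear for a top view.

Call:
move_arm(
  series=[
    {"claw":0,"tx":0,"ty":0,"tz":-0.5,"ax":0,"ay":0,"az":0},
    {"claw":0,"tx":0,"ty":0,"tz":-1.5,"ax":0,"ay":0,"az":0},
    {"claw":46,"tx":0,"ty":0,"tz":-2.7,"ax":0,"ay":0,"az":0},
    {"claw":46,"tx":-0.5,"ty":-1,"tz":-3,"ax":0,"ay":0,"az":0},
    {"claw":46,"tx":-1.5,"ty":-2,"tz":-3,"ax":0,"ay":0,"az":0},
    {"claw":46,"tx":-2.5,"ty":-3,"tz":-3,"ax":0,"ay":0,"az":0},
    {"claw":46,"tx":-3.5,"ty":-4,"tz":-3,"ax":0,"ay":0,"az":0},
    {"claw":46,"tx":-4.5,"ty":-4.8,"tz":-3,"ax":0,"ay":0,"az":0},
    {"claw":46,"tx":-5,"ty":-4.8,"tz":-3,"ax":0,"ay":0,"az":0},
    {"claw":46,"tx":-5,"ty":-4.8,"tz":-3,"ax":0,"ay":0,"az":0},
    {"claw":46,"tx":-5,"ty":-4.8,"tz":-3,"ax":0,"ay":0,"az":0},
  ],
)

```text
t: 31.92
ee_pos: [0.4574, -0.0575, 0.1228]
ee_rot: [[-0.072, 0.997, 0.0], [0.997, 0.072, 0.0], [0.0, 0.0, -1.0]]
force: [0.2, 0.5, 0.1]
grip_width: 0.046
```

```bash
python3 - <<'E'
from h import *
np.set_printoptions(precision=1,suppress=True,linewidth=200)
goto(622.5,108.5,35,94.2)
c=cap('top','c7top'); acc=sum(optics.capture('top')['pixels'].astype(float) for _ in range(4))/4; np.save('acc2.npy',acc)
cv2.imwrite('pics/c7z.png',np.clip(1.4*cv2.resize(acc[150:280,210:410,::-1],None,fx=4,fy=4,interpolation=cv2.INTER_CUBIC),0,255).astype(np.uint8))
E
```

```text
now [457.4 -57.5 122.8] phi 94.11 F [0.2 0.5 0.1] w 46.0 t 31.92
tx 5.124 ty 5.884 tz 2.931 ax 0.0004 ay -0.0001 az -0.0016
```

View pics/c7z.png

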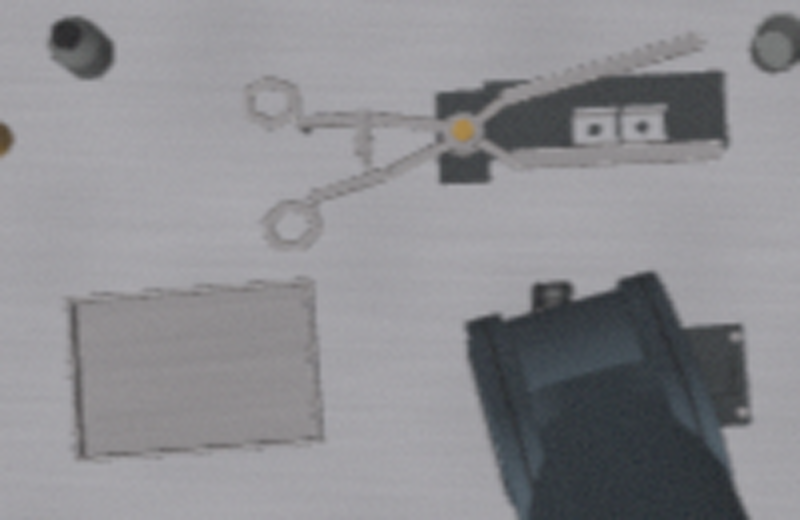

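```bash
python3 - <<'E'
from h import *
np.set_printoptions(precision=1,suppress=True,linewidth=200)
c=optics.capture('top'); g=np.load('acc2.npy').mean(2)
def cen(x0,y0,x1,y1,t=95):
    q=np.clip(t-g[y0:y1,x0:x1],0,None); yy,xx=np.mgrid[y0:y1,x0:x1]; return (q*xx).sum()/q.sum(),(q*yy).sum()/q.sum()
for b in((356,180,362,185),(367,179,374,184)):
    a=cen(*b); print(a,onz(c,*a,.016)[:2]*1000)
for u,v in ((210+70/4,150+298/4),(210+313/4,150+282/4),(210+322/4,150+438/4),(210+82/4,150+458/4)): print('tray rim',u,v,onz(c,u,v,.024)[:2]*1000, 'floor',onz(c,u,v,.004)[:2]*1000)
E
```

```text
(np.float64(358.15422006186475), np.float64(182.01060539107385)) [653.2 -92.6]
(np.float64(370.0126861555432), np.float64(181.30777716492)) [ 656.4 -128.9]
tray rim 227.5 224.5 [512.3 298.1] floor [513.  302.7]
tray rim 288.25 220.5 [529.3 116.1] floor [530.2 117.8]
tray rim 290.5 259.5 [413.1 105.2] floor [412.1 106.8]
tray rim 230.5 264.5 [393.5 283.5] floor [392.3 287.8]
```

```bash
python3 - <<'E'
from h import *
goto(653.2,-91.5,70,94.2)
E
```

```text
now [457.7 -55.7 122.8] phi 94.35 F [-0.2 -0.1  0.2] w 45.8 t 32.22
tx -1.686 ty 6.408 tz 1.760 ax 0.0001 ay -0.0005 az 0.0025
```

Call:
move_arm(
  series=[
    {"claw":42,"tx":-0.4,"ty":1.2,"tz":0,"ax":0,"ay":0,"az":0},
    {"claw":42,"tx":-0.8,"ty":2.5,"tz":0,"ax":0,"ay":0,"az":0},
    {"claw":42,"tx":-1.2,"ty":3.8,"tz":0,"ax":0,"ay":0,"az":0},
    {"claw":42,"tx":-1.6,"ty":5,"tz":0,"ax":0,"ay":0,"az":0},
    {"claw":42,"tx":-1.69,"ty":6,"tz":0.3,"ax":0,"ay":0,"az":0},
    {"claw":42,"tx":-1.69,"ty":6.41,"tz":1,"ax":0,"ay":0,"az":0},
    {"claw":42,"tx":-1.69,"ty":6.41,"tz":1.75,"ax":0,"ay":0,"az":0},
    {"claw":42,"tx":-1.69,"ty":6.41,"tz":1.75,"ax":0,"ay":0,"az":0},
    {"claw":42,"tx":-1.69,"ty":6.41,"tz":1.75,"ax":0,"ay":0,"az":0},
    {"claw":42,"tx":-1.69,"ty":6.41,"tz":1.75,"ax":0,"ay":0,"az":0},
    {"claw":42,"tx":-1.69,"ty":6.41,"tz":1.75,"ax":0,"ay":0,"az":0},
    {"claw":42,"tx":-1.69,"ty":6.41,"tz":1.75,"ax":0,"ay":0,"az":0},
    {"claw":42,"tx":-1.69,"ty":6.41,"tz":1.75,"ax":0,"ay":0,"az":0},
  ],
)

```text
t: 33.3
ee_pos: [0.6532, -0.0933, 0.0717]
ee_rot: [[-0.074, 0.997, 0.002], [0.997, 0.074, -0.0], [-0.0, 0.002, -1.0]]
force: [-0.3, -0.1, -0.5]
grip_width: 0.042
```

```bash
python3 - <<'E'
from h import *
goto(653.2,-91.5,32,94.2)
for n in(['scene']):
  c=cap(n,'d1'+n); im=c['pixels'][:,:,::-1]
  u,v=map(int,proj(c,[.655,-.1,.05])); cv2.imwrite('pics/d1%s.png'%n,cv2.resize(im[v-45:v+45,u-50:u+50],None,fx=6.5,fy=6.5,interpolation=cv2.INTER_CUBIC)); print(u,v)
E
```

```text
now [653.2 -93.3  71.7] phi 94.23 F [-0.3 -0.1 -0.5] w 42.0 t 33.3
tx 0.060 ty 0.001 tz 1.325 ax 0.0018 ay 0.0005 az 0.0005
325 240
```

View pics/d1scene.png

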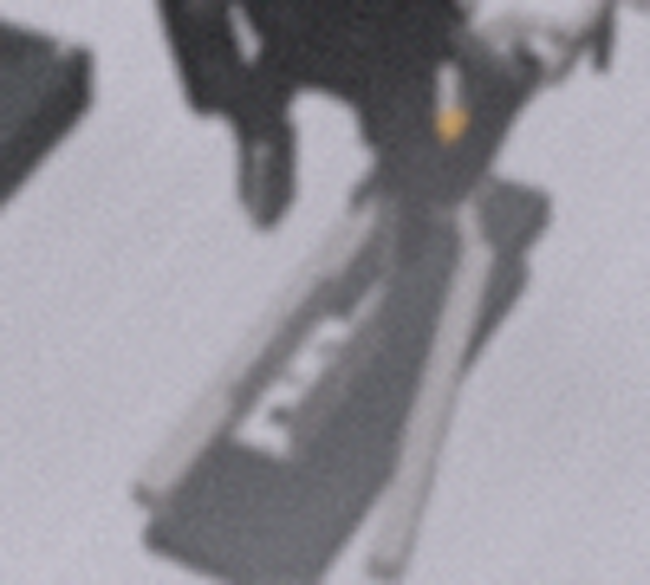

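Call:
move_arm(
  series=[
    {"claw":42,"tx":0.05,"ty":0,"tz":0.4,"ax":0,"ay":0,"az":0},
    {"claw":42,"tx":0.05,"ty":0,"tz":0.8,"ax":0,"ay":0,"az":0},
    {"claw":42,"tx":0.05,"ty":0,"tz":1.1,"ax":0,"ay":0,"az":0},
    {"claw":42,"tx":0.05,"ty":0,"tz":1.28,"ax":0,"ay":0,"az":0},
    {"claw":42,"tx":0.05,"ty":0,"tz":1.32,"ax":0,"ay":0,"az":0},
    {"claw":42,"tx":0.05,"ty":0,"tz":1.32,"ax":0,"ay":0,"az":0},
    {"claw":42,"tx":0.05,"ty":0,"tz":1.32,"ax":0,"ay":0,"az":0},
    {"claw":20,"tx":0.05,"ty":0,"tz":1.32,"ax":0,"ay":0,"az":0},
    {"claw":20,"tx":0.05,"ty":0,"tz":1.32,"ax":0,"ay":0,"az":0},
    {"claw":20,"tx":0.05,"ty":0,"tz":1.32,"ax":0,"ay":0,"az":0},
    {"claw":20,"tx":0.05,"ty":0,"tz":1.32,"ax":0,"ay":0,"az":0},
    {"claw":20,"tx":0.05,"ty":0,"tz":1.32,"ax":0,"ay":0,"az":0},
    {"claw":20,"tx":0.05,"ty":0,"tz":1.32,"ax":0,"ay":0,"az":0},
    {"claw":20,"tx":0.05,"ty":0,"tz":1.32,"ax":0,"ay":0,"az":0},
  ],
  squeeze=40,
)

```text
t: 34.52
ee_pos: [0.6531, -0.0916, 0.0314]
ee_rot: [[-0.074, 0.997, 0.001], [0.997, 0.074, -0.0], [-0.0, 0.001, -1.0]]
force: [0.9, 0.2, 5.2]
grip_width: 0.0247
```

Call:
move_arm(
  series=[
    {"claw":20,"tx":0,"ty":0,"tz":-0.3,"ax":0,"ay":0,"az":0},
    {"claw":20,"tx":0,"ty":0,"tz":-0.8,"ax":0,"ay":0,"az":0},
    {"claw":20,"tx":0,"ty":0,"tz":-1.8,"ax":0,"ay":0,"az":0},
    {"claw":20,"tx":0,"ty":0,"tz":-2.8,"ax":0,"ay":0,"az":0},
    {"claw":20,"tx":0,"ty":0,"tz":-3,"ax":0,"ay":0,"az":0},
    {"claw":20,"tx":0,"ty":0,"tz":-3,"ax":0,"ay":0,"az":0},
    {"claw":20,"tx":0,"ty":0,"tz":-3,"ax":0,"ay":0,"az":0},
  ],
)

```text
t: 35.1
ee_pos: [0.6524, -0.0918, 0.1209]
ee_rot: [[-0.074, 0.997, -0.0], [0.997, 0.074, -0.0], [-0.0, -0.0, -1.0]]
force: [-0.9, 0.2, -1.1]
grip_width: 0.0247
```

```bash
python3 - <<'E'
from h import *
goto(470,170,122,95.3)
for n in(['scene']):
  c=cap(n,'d2'+n); im=c['pixels'][:,:,::-1]
  cv2.imwrite('pics/d2%s.png'%n,cv2.resize(im[100:300,230:430],None,fx=3,fy=3,interpolation=cv2.INTER_CUBIC))
E
```

```text
now [652.4 -91.8 120.9] phi 94.23 F [-0.9  0.2 -1.1] w 24.7 t 35.1
tx 9.152 ty -5.420 tz -0.040 ax -0.0000 ay 0.0003 az -0.0187
```

View pics/d2scene.png

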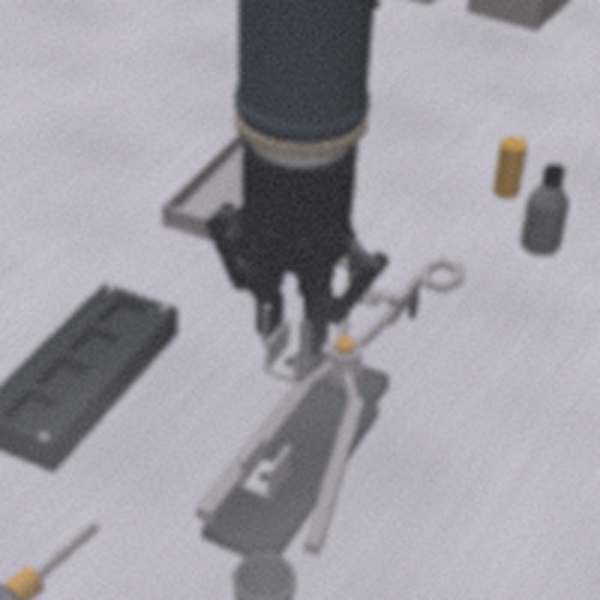

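Call:
move_arm(
  series=[
    {"claw":20,"tx":1,"ty":-0.6,"tz":0,"ax":0,"ay":0,"az":0},
    {"claw":20,"tx":2.1,"ty":-1.2,"tz":0,"ax":0,"ay":0,"az":0},
    {"claw":20,"tx":3.2,"ty":-1.9,"tz":0,"ax":0,"ay":0,"az":0},
    {"claw":20,"tx":4.3,"ty":-2.5,"tz":0,"ax":0,"ay":0,"az":0},
    {"claw":20,"tx":5.4,"ty":-3.2,"tz":0,"ax":0,"ay":0,"az":0},
    {"claw":20,"tx":6.5,"ty":-3.8,"tz":0,"ax":0,"ay":0,"az":-0.01},
    {"claw":20,"tx":7.6,"ty":-4.5,"tz":0,"ax":0,"ay":0,"az":-0.02},
    {"claw":20,"tx":8.5,"ty":-5,"tz":0,"ax":0,"ay":0,"az":-0.02},
    {"claw":20,"tx":9.15,"ty":-5.42,"tz":0.3,"ax":0,"ay":0,"az":-0.02},
    {"claw":20,"tx":9.15,"ty":-5.42,"tz":1.3,"ax":0,"ay":0,"az":-0.02},
    {"claw":20,"tx":9.15,"ty":-5.42,"tz":2,"ax":0,"ay":0,"az":-0.02},
    {"claw":20,"tx":9.15,"ty":-5.42,"tz":2,"ax":0,"ay":0,"az":-0.02},
    {"claw":20,"tx":9.15,"ty":-5.42,"tz":2,"ax":0,"ay":0,"az":-0.02},
    {"claw":20,"tx":9.15,"ty":-5.42,"tz":2,"ax":0,"ay":0,"az":-0.02},
  ],
)

```text
t: 36.32
ee_pos: [0.4703, 0.17, 0.061]
ee_rot: [[-0.094, 0.996, -0.001], [0.996, 0.094, -0.0], [-0.0, -0.001, -1.0]]
force: [0.2, 1.1, -0.8]
grip_width: 0.0251
```

```bash
python3 - <<'E'
from h import *
goto(470,170,24.5,95.3)
for n in(['scene']):
  c=cap(n,'d3'+n); im=c['pixels'][:,:,::-1]
  u,v=map(int,proj(c,[.47,.18,.03])); cv2.imwrite('pics/d3%s.png'%n,cv2.resize(im[v-60:v+50,u-70:u+70],None,fx=5,fy=5,interpolation=cv2.INTER_CUBIC)); print(u,v)
E
```

```text
now [470.3 170.   61. ] phi 95.37 F [ 0.2  1.1 -0.8] w 25.1 t 36.32
tx 0.003 ty -0.008 tz 1.217 ax -0.0007 ay 0.0001 az 0.0012
322 166
```

View pics/d3scene.png

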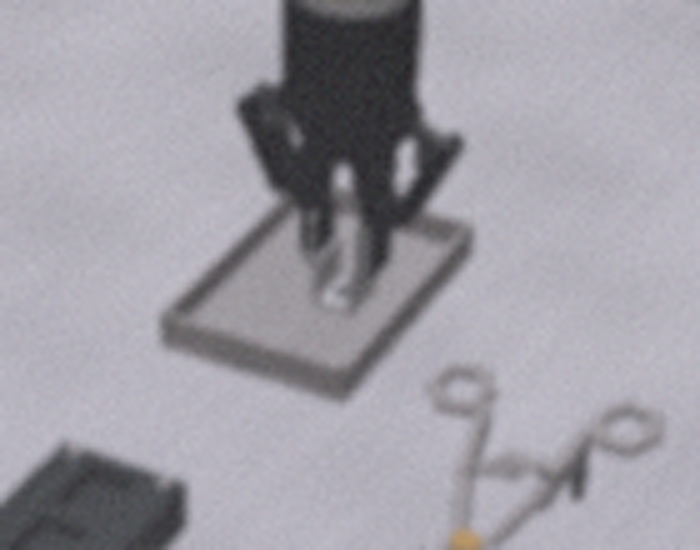

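Call:
move_arm(
  series=[
    {"claw":20,"tx":0,"ty":0,"tz":0.4,"ax":0,"ay":0,"az":0},
    {"claw":20,"tx":0,"ty":0,"tz":0.8,"ax":0,"ay":0,"az":0},
    {"claw":20,"tx":0,"ty":0,"tz":1.05,"ax":0,"ay":0,"az":0},
    {"claw":20,"tx":0,"ty":0,"tz":1.18,"ax":0,"ay":0,"az":0},
    {"claw":20,"tx":0,"ty":0,"tz":1.22,"ax":0,"ay":0,"az":0},
    {"claw":20,"tx":0,"ty":0,"tz":1.22,"ax":0,"ay":0,"az":0},
    {"claw":20,"tx":0,"ty":0,"tz":1.22,"ax":0,"ay":0,"az":0},
    {"claw":20,"tx":0,"ty":0,"tz":1.25,"ax":0,"ay":0,"az":0},
    {"claw":20,"tx":0,"ty":0,"tz":1.25,"ax":0,"ay":0,"az":0},
    {"claw":20,"tx":0,"ty":0,"tz":1.25,"ax":0,"ay":0,"az":0},
  ],
)

```text
t: 37.2
ee_pos: [0.4707, 0.1703, 0.0238]
ee_rot: [[-0.094, 0.996, 0.001], [0.996, 0.094, 0.0], [0.0, 0.001, -1.0]]
force: [-0.9, -0.0, 5.8]
grip_width: 0.025
```

Call:
move_arm(
  series=[
    {"claw":27,"tx":0,"ty":0,"tz":0,"ax":0,"ay":0,"az":0},
    {"claw":32,"tx":0,"ty":0,"tz":0,"ax":0,"ay":0,"az":0},
    {"claw":44,"tx":0,"ty":0,"tz":0,"ax":0,"ay":0,"az":0},
    {"claw":44,"tx":0,"ty":0,"tz":0,"ax":0,"ay":0,"az":0},
    {"claw":44,"tx":0,"ty":0,"tz":0,"ax":0,"ay":0,"az":0},
    {"claw":44,"tx":0,"ty":0,"tz":-0.5,"ax":0,"ay":0,"az":0},
    {"claw":44,"tx":0,"ty":0,"tz":-1.5,"ax":0,"ay":0,"az":0},
    {"claw":44,"tx":0,"ty":0,"tz":-2.6,"ax":0,"ay":0,"az":0},
    {"claw":42,"tx":0,"ty":0,"tz":-3.3,"ax":0,"ay":0,"az":0},
    {"claw":42,"tx":0,"ty":0,"tz":-3.3,"ax":0,"ay":0,"az":0},
    {"claw":42,"tx":0,"ty":0,"tz":-3.3,"ax":0,"ay":0,"az":0},
    {"claw":42,"tx":0,"ty":0,"tz":-3.3,"ax":0,"ay":0,"az":0},
  ],
)

```text
t: 38.2
ee_pos: [0.47, 0.1697, 0.1218]
ee_rot: [[-0.094, 0.996, -0.0], [0.996, 0.094, -0.0], [-0.0, -0.0, -1.0]]
force: [-0.4, 0.1, -0.8]
grip_width: 0.0419
```

```bash
python3 - <<'E'
from h import *
goto(655.9,-129.0,122,94.2)
for n in(['scene']):
  c=cap(n,'d4'+n); im=c['pixels'][:,:,::-1]
  u,v=map(int,proj(c,[.47,.18,.03])); cv2.imwrite('pics/d4%s.png'%n,cv2.resize(im[v-60:v+50,u-70:u+70],None,fx=5,fy=5,interpolation=cv2.INTER_CUBIC)); print(u,v)
E
```

```text
now [470.  169.7 121.8] phi 95.37 F [-0.4  0.1 -0.8] w 41.9 t 38.2
tx -10.493 ty 5.236 tz -0.004 ax -0.0004 ay 0.0004 az 0.0205
322 166
```

View pics/d4scene.png

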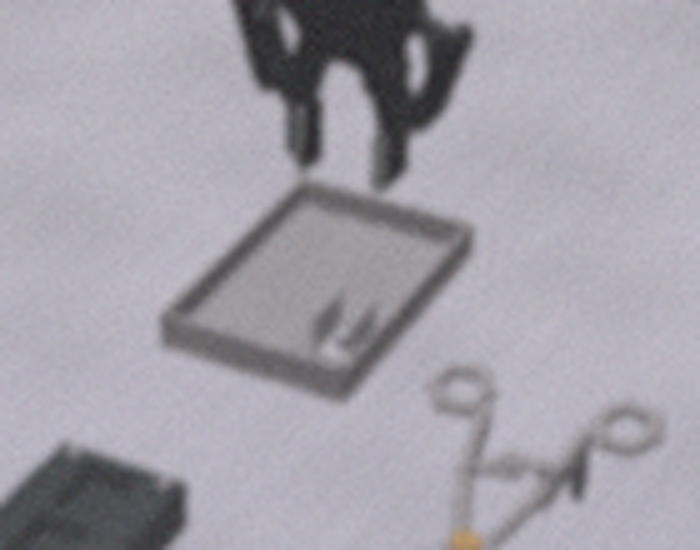

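Call:
move_arm(
  series=[
    {"claw":42,"tx":-1,"ty":0.5,"tz":0,"ax":0,"ay":0,"az":0},
    {"claw":42,"tx":-2.2,"ty":1.1,"tz":0,"ax":0,"ay":0,"az":0},
    {"claw":42,"tx":-3.4,"ty":1.7,"tz":0,"ax":0,"ay":0,"az":0},
    {"claw":42,"tx":-4.6,"ty":2.3,"tz":0,"ax":0,"ay":0,"az":0},
    {"claw":42,"tx":-5.8,"ty":2.9,"tz":0,"ax":0,"ay":0,"az":0.01},
    {"claw":42,"tx":-7,"ty":3.5,"tz":0,"ax":0,"ay":0,"az":0.02},
    {"claw":42,"tx":-8.2,"ty":4.1,"tz":0,"ax":0,"ay":0,"az":0.02},
    {"claw":42,"tx":-9.4,"ty":4.7,"tz":0,"ax":0,"ay":0,"az":0.02},
    {"claw":42,"tx":-10.3,"ty":5.1,"tz":0.2,"ax":0,"ay":0,"az":0.02},
    {"claw":42,"tx":-10.49,"ty":5.24,"tz":1,"ax":0,"ay":0,"az":0.02},
    {"claw":42,"tx":-10.49,"ty":5.24,"tz":1.75,"ax":0,"ay":0,"az":0.02},
    {"claw":42,"tx":-10.49,"ty":5.24,"tz":1.75,"ax":0,"ay":0,"az":0.02},
    {"claw":42,"tx":-10.49,"ty":5.24,"tz":1.75,"ax":0,"ay":0,"az":0.02},
    {"claw":42,"tx":-10.49,"ty":5.24,"tz":1.75,"ax":0,"ay":0,"az":0.02},
    {"claw":42,"tx":-10.49,"ty":5.24,"tz":1.75,"ax":0,"ay":0,"az":0.02},
    {"claw":42,"tx":-10.49,"ty":5.24,"tz":1.75,"ax":0,"ay":0,"az":0.02},
  ],
)

```text
t: 39.58
ee_pos: [0.657, -0.128, 0.0712]
ee_rot: [[-0.075, 0.997, 0.002], [0.997, 0.075, -0.0], [-0.0, 0.002, -1.0]]
force: [0.1, 0.8, -0.3]
grip_width: 0.0423
```

```bash
python3 - <<'E'
from h import *
goto(656.0,-129,32,94.2)
for n in(['scene']):
  c=cap(n,'d5'+n); im=c['pixels'][:,:,::-1]
  u,v=map(int,proj(c,[.655,-.1,.05])); cv2.imwrite('pics/d5%s.png'%n,cv2.resize(im[v-45:v+45,u-50:u+50],None,fx=6.5,fy=6.5,interpolation=cv2.INTER_CUBIC)); print(u,v)
E
```

```text
now [ 657.  -128.    71.2] phi 94.28 F [ 0.1  0.8 -0.3] w 42.3 t 39.58
tx -0.032 ty -0.039 tz 1.308 ax 0.0019 ay 0.0004 az 0.0015
325 240
```

View pics/d5scene.png

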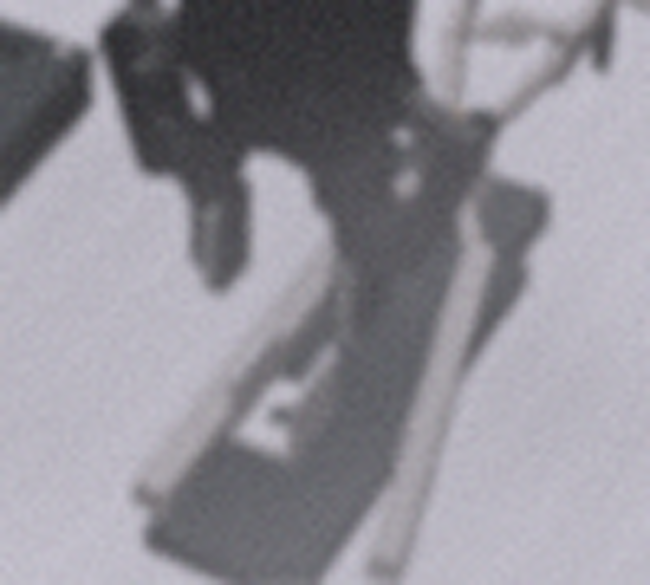

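Call:
move_arm(
  series=[
    {"claw":42,"tx":-0.03,"ty":-0.03,"tz":0.4,"ax":0,"ay":0,"az":0},
    {"claw":42,"tx":-0.03,"ty":-0.03,"tz":0.8,"ax":0,"ay":0,"az":0},
    {"claw":42,"tx":-0.03,"ty":-0.03,"tz":1.1,"ax":0,"ay":0,"az":0},
    {"claw":42,"tx":-0.03,"ty":-0.03,"tz":1.28,"ax":0,"ay":0,"az":0},
    {"claw":42,"tx":-0.03,"ty":-0.03,"tz":1.3,"ax":0,"ay":0,"az":0},
    {"claw":42,"tx":-0.03,"ty":-0.03,"tz":1.3,"ax":0,"ay":0,"az":0},
    {"claw":42,"tx":-0.03,"ty":-0.03,"tz":1.3,"ax":0,"ay":0,"az":0},
    {"claw":20,"tx":-0.03,"ty":-0.03,"tz":1.3,"ax":0,"ay":0,"az":0},
    {"claw":20,"tx":-0.03,"ty":-0.03,"tz":1.3,"ax":0,"ay":0,"az":0},
    {"claw":20,"tx":-0.03,"ty":-0.03,"tz":1.3,"ax":0,"ay":0,"az":0},
    {"claw":20,"tx":-0.03,"ty":-0.03,"tz":1.3,"ax":0,"ay":0,"az":0},
    {"claw":20,"tx":-0.03,"ty":-0.03,"tz":1.3,"ax":0,"ay":0,"az":0},
    {"claw":20,"tx":-0.03,"ty":-0.03,"tz":1.3,"ax":0,"ay":0,"az":0},
    {"claw":20,"tx":-0.03,"ty":-0.03,"tz":1.3,"ax":0,"ay":0,"az":0},
  ],
)

```text
t: 40.8
ee_pos: [0.6559, -0.1294, 0.0314]
ee_rot: [[-0.074, 0.997, 0.001], [0.997, 0.074, -0.0], [-0.0, 0.001, -1.0]]
force: [-0.6, -0.5, 5.8]
grip_width: 0.0243
```

Call:
move_arm(
  series=[
    {"claw":20,"tx":0,"ty":0,"tz":-0.3,"ax":0,"ay":0,"az":0},
    {"claw":20,"tx":0,"ty":0,"tz":-0.8,"ax":0,"ay":0,"az":0},
    {"claw":20,"tx":0,"ty":0,"tz":-1.8,"ax":0,"ay":0,"az":0},
    {"claw":20,"tx":0,"ty":0,"tz":-2.8,"ax":0,"ay":0,"az":0},
    {"claw":20,"tx":0,"ty":0,"tz":-3,"ax":0,"ay":0,"az":0},
    {"claw":20,"tx":0,"ty":0,"tz":-3,"ax":0,"ay":0,"az":0},
    {"claw":20,"tx":0,"ty":0,"tz":-3,"ax":0,"ay":0,"az":0},
  ],
)

```text
t: 41.38
ee_pos: [0.6551, -0.1296, 0.1209]
ee_rot: [[-0.074, 0.997, -0.0], [0.997, 0.074, -0.0], [-0.0, -0.0, -1.0]]
force: [-0.7, -0.2, -1.2]
grip_width: 0.0249
```

```bash
python3 - <<'E'
from h import *
goto(466,228,122,95.3)
for n in(['scene']):
  c=cap(n,'d6'+n); im=c['pixels'][:,:,::-1]
  cv2.imwrite('pics/d6%s.png'%n,cv2.resize(im[100:300,230:430],None,fx=3,fy=3,interpolation=cv2.INTER_CUBIC))
E
```

```text
now [ 655.1 -129.6  120.9] phi 94.23 F [-0.7 -0.2 -1.2] w 24.9 t 41.38
tx 12.352 ty -5.407 tz -0.040 ax -0.0001 ay 0.0002 az -0.0186
```

View pics/d6scene.png

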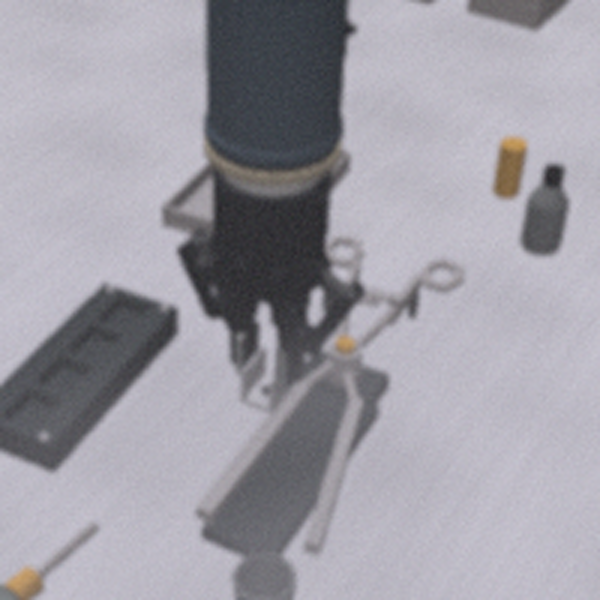

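Call:
move_arm(
  series=[
    {"claw":20,"tx":1.1,"ty":-0.5,"tz":0,"ax":0,"ay":0,"az":0},
    {"claw":20,"tx":2.3,"ty":-1,"tz":0,"ax":0,"ay":0,"az":0},
    {"claw":20,"tx":3.5,"ty":-1.5,"tz":0,"ax":0,"ay":0,"az":0},
    {"claw":20,"tx":4.7,"ty":-2,"tz":0,"ax":0,"ay":0,"az":0},
    {"claw":20,"tx":5.9,"ty":-2.6,"tz":0,"ax":0,"ay":0,"az":0},
    {"claw":20,"tx":7.1,"ty":-3.1,"tz":0,"ax":0,"ay":0,"az":-0.01},
    {"claw":20,"tx":8.3,"ty":-3.6,"tz":0,"ax":0,"ay":0,"az":-0.02},
    {"claw":20,"tx":9.5,"ty":-4.2,"tz":0,"ax":0,"ay":0,"az":-0.02},
    {"claw":20,"tx":10.7,"ty":-4.7,"tz":0,"ax":0,"ay":0,"az":-0.02},
    {"claw":20,"tx":11.7,"ty":-5.2,"tz":0,"ax":0,"ay":0,"az":-0.02},
    {"claw":20,"tx":12.35,"ty":-5.41,"tz":0.2,"ax":0,"ay":0,"az":-0.02},
    {"claw":20,"tx":12.35,"ty":-5.41,"tz":1,"ax":0,"ay":0,"az":-0.02},
    {"claw":20,"tx":12.35,"ty":-5.41,"tz":1.8,"ax":0,"ay":0,"az":-0.02},
    {"claw":20,"tx":12.35,"ty":-5.41,"tz":2,"ax":0,"ay":0,"az":-0.02},
    {"claw":20,"tx":12.35,"ty":-5.41,"tz":2,"ax":0,"ay":0,"az":-0.02},
    {"claw":20,"tx":12.35,"ty":-5.41,"tz":2,"ax":0,"ay":0,"az":-0.02},
    {"claw":20,"tx":12.35,"ty":-5.41,"tz":2,"ax":0,"ay":0,"az":-0.02},
  ],
)

```text
t: 42.85
ee_pos: [0.4667, 0.228, 0.0615]
ee_rot: [[-0.093, 0.996, 0.001], [0.996, 0.093, 0.0], [0.0, 0.001, -1.0]]
force: [0.1, -0.1, 0.5]
grip_width: 0.0248
```

```bash
python3 - <<'E'
from h import *
goto(466,228,24,95.3)
for n in(['scene']):
  c=cap(n,'d7'+n); im=c['pixels'][:,:,::-1]
  u,v=map(int,proj(c,[.47,.18,.03])); cv2.imwrite('pics/d7%s.png'%n,cv2.resize(im[v-60:v+50,u-70:u+70],None,fx=5,fy=5,interpolation=cv2.INTER_CUBIC)); print(u,v)
E
```

```text
now [466.7 228.   61.5] phi 95.35 F [ 0.1 -0.1  0.5] w 24.8 t 42.85
tx 0.002 ty -0.024 tz 1.249 ax 0.0006 ay -0.0003 az 0.0008
322 166
```

View pics/d7scene.png

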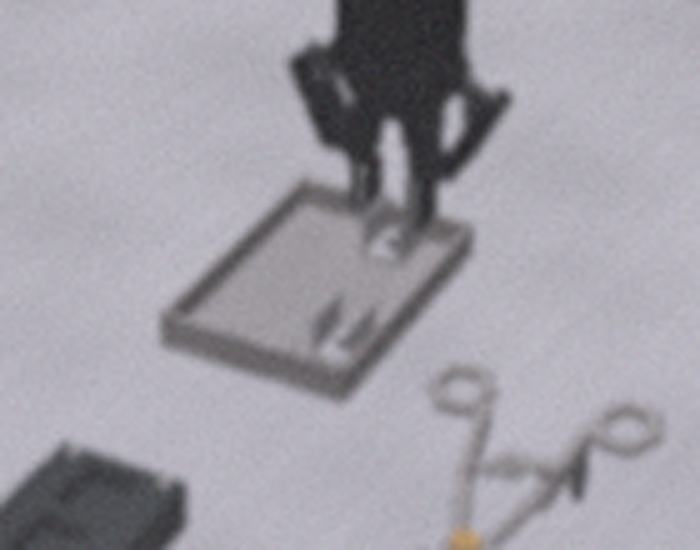

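Call:
move_arm(
  series=[
    {"claw":20,"tx":0,"ty":0,"tz":0.4,"ax":0,"ay":0,"az":0},
    {"claw":20,"tx":0,"ty":0,"tz":0.8,"ax":0,"ay":0,"az":0},
    {"claw":20,"tx":0,"ty":0,"tz":1.05,"ax":0,"ay":0,"az":0},
    {"claw":20,"tx":0,"ty":0,"tz":1.18,"ax":0,"ay":0,"az":0},
    {"claw":20,"tx":0,"ty":0,"tz":1.22,"ax":0,"ay":0,"az":0},
    {"claw":20,"tx":0,"ty":0,"tz":1.24,"ax":0,"ay":0,"az":0},
    {"claw":20,"tx":0,"ty":0,"tz":1.24,"ax":0,"ay":0,"az":0},
    {"claw":20,"tx":0,"ty":0,"tz":1.24,"ax":0,"ay":0,"az":0},
    {"claw":20,"tx":0,"ty":0,"tz":1.24,"ax":0,"ay":0,"az":0},
  ],
)

```text
t: 43.65
ee_pos: [0.4664, 0.2281, 0.0241]
ee_rot: [[-0.094, 0.996, 0.001], [0.996, 0.094, 0.0], [0.0, 0.001, -1.0]]
force: [-0.5, -1.1, 2.9]
grip_width: 0.025
```

Call:
move_arm(
  series=[
    {"claw":27,"tx":0,"ty":0,"tz":0,"ax":0,"ay":0,"az":0},
    {"claw":32,"tx":0,"ty":0,"tz":0,"ax":0,"ay":0,"az":0},
    {"claw":44,"tx":0,"ty":0,"tz":0,"ax":0,"ay":0,"az":0},
    {"claw":44,"tx":0,"ty":0,"tz":0,"ax":0,"ay":0,"az":0},
    {"claw":44,"tx":0,"ty":0,"tz":0,"ax":0,"ay":0,"az":0},
    {"claw":44,"tx":0,"ty":0,"tz":-0.5,"ax":0,"ay":0,"az":0},
    {"claw":44,"tx":0,"ty":0,"tz":-1.5,"ax":0,"ay":0,"az":0},
    {"claw":44,"tx":0,"ty":0,"tz":-2.6,"ax":0,"ay":0,"az":0},
    {"claw":44,"tx":0,"ty":0,"tz":-3.8,"ax":0,"ay":0,"az":0},
    {"claw":44,"tx":-1.3,"ty":0,"tz":-4,"ax":0,"ay":0,"az":0},
    {"claw":44,"tx":-2.6,"ty":0,"tz":-4,"ax":0,"ay":0,"az":0},
    {"claw":44,"tx":-3.9,"ty":0,"tz":-4,"ax":0,"ay":0,"az":0},
    {"claw":44,"tx":-5.2,"ty":0,"tz":-4,"ax":0,"ay":0,"az":0},
    {"claw":44,"tx":-6.5,"ty":0,"tz":-4,"ax":0,"ay":0,"az":0},
    {"claw":44,"tx":-7.8,"ty":0,"tz":-4,"ax":0,"ay":0,"az":0},
    {"claw":44,"tx":-9,"ty":0,"tz":-4,"ax":0,"ay":0,"az":0},
    {"claw":44,"tx":-10,"ty":0,"tz":-4,"ax":0,"ay":0,"az":0},
    {"claw":44,"tx":-10,"ty":0,"tz":-4,"ax":0,"ay":0,"az":0},
    {"claw":44,"tx":-10,"ty":0,"tz":-4,"ax":0,"ay":0,"az":0},
  ],
)

```text
t: 45.23
ee_pos: [0.4942, -0.0726, 0.1434]
ee_rot: [[-0.09, 0.996, -0.0], [0.996, 0.09, -0.0], [-0.0, -0.0, -1.0]]
force: [-0.3, 1.4, 0.9]
grip_width: 0.0438
```

```bash
python3 - <<'E'
from h import *
goto(466,228,24,95.3)
for n in('scene','top'):
  c=cap(n,'e1'+n); im=c['pixels'][:,:,::-1]
im=cv2.imread('pics/e1scene.png'); cv2.imwrite('pics/e1a.png',cv2.resize(im[120:360,140:440],None,fx=2.6,fy=2.5,interpolation=cv2.INTER_CUBIC))
im=cv2.imread('pics/e1top.png'); cv2.imwrite('pics/e1b.png',np.clip(1.4*cv2.resize(im[145:275,195:415],None,fx=3.6,fy=3.6,interpolation=cv2.INTER_CUBIC).astype(float),0,255).astype(np.uint8))
E
```

```text
now [494.2 -72.6 143.4] phi 95.14 F [-0.3  1.4  0.9] w 43.8 t 45.23
tx 10.065 ty -0.036 tz 3.978 ax -0.0004 ay 0.0003 az -0.0027
```

View pics/e1a.png

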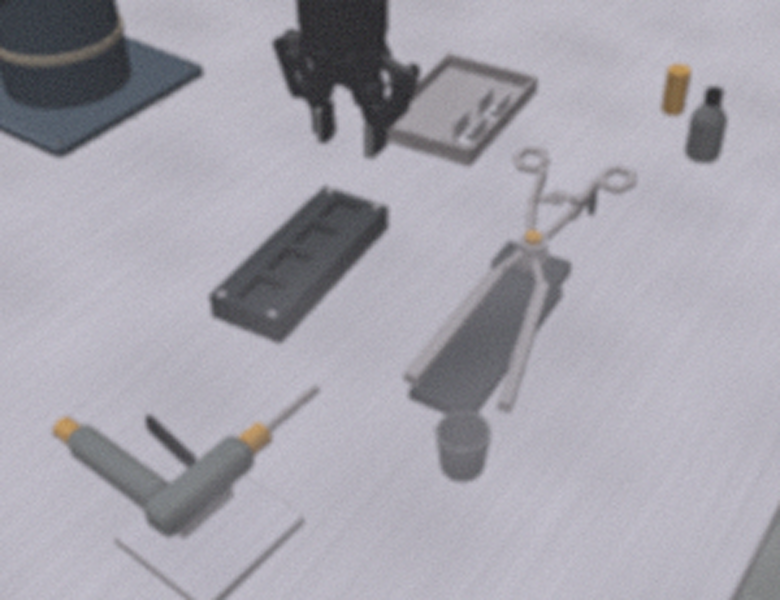

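View pics/e1b.png

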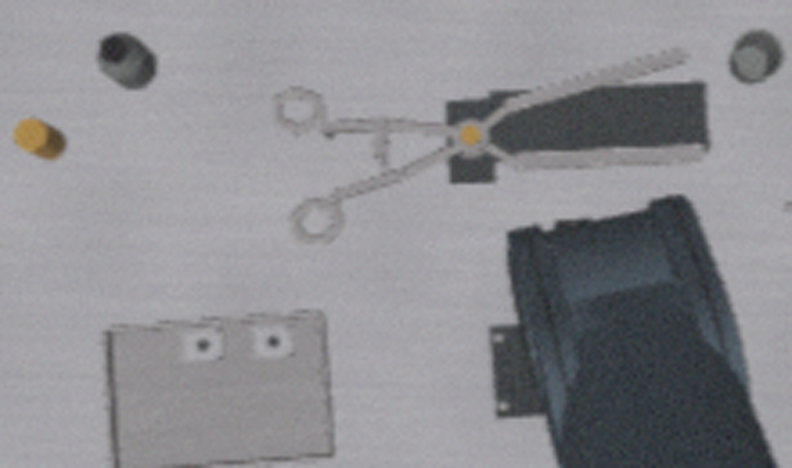

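```bash
python3 - <<'E'
from h import *
np.set_printoptions(precision=1,suppress=True)
c=optics.capture('top')
for n,b in(('top',(220,228,70,50)),('scene',(285,135,70,55))):
  a=sum(optics.capture(n)['pixels'].astype(float) for _ in range(5))/5
  x,y,w,h=b; cv2.imwrite('pics/e2%s.png'%n,np.clip((1.5 if n=='top' else 1.15)*cv2.resize(a[y:y+h,x:x+w,::-1],None,fx=10,fy=10,interpolation=cv2.INTER_CUBIC),0,255).astype(np.uint8))
E
```

```text
(no output)
```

View pics/e2top.png

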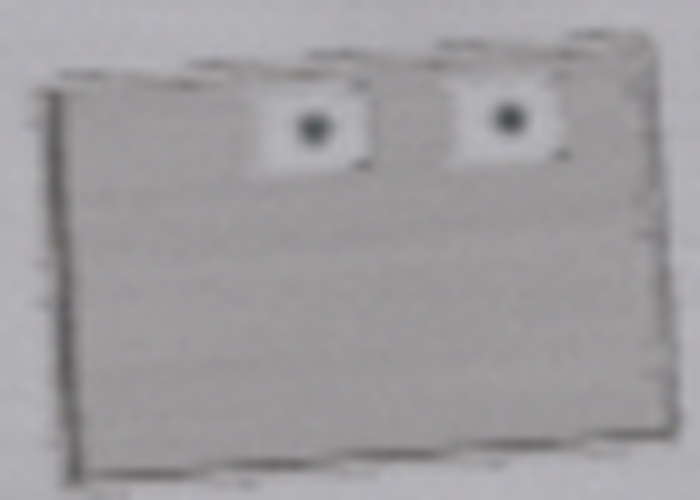

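View pics/e2scene.png

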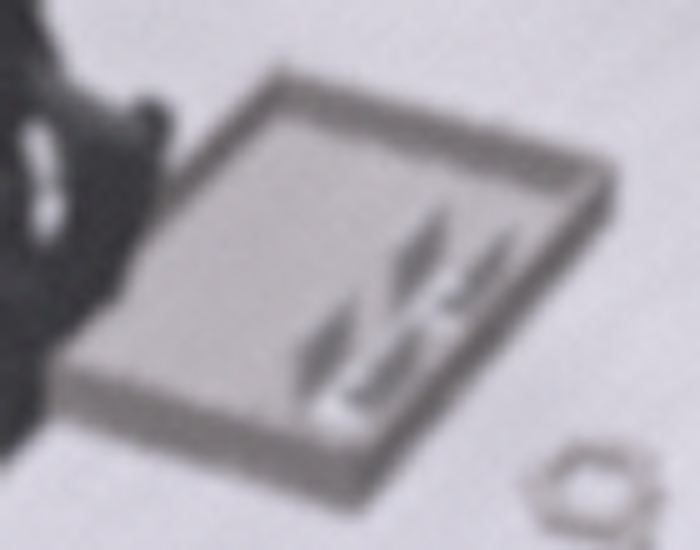

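```bash
python3 - <<'E'
from h import *
np.set_printoptions(precision=1,suppress=True)
c=optics.capture('top')
for u,v in((251.4,240.85),(271,239.9)): print('hole',onz(c,u,v,.008)[:2]*1000)
for n,(u,v) in dict(tl=(224.5,236.5),tr=(285.3,231.5),br=(287.5,271.5),bl=(227,276)).items(): print(n,onz(c,u,v,.024)[:2]*1000)
for u,v in((251.4,234.6),(271,233)): print('rim',onz(c,u,v,.024)[:2]*1000)
E
```

```text
hole [465.3 227. ]
hole [469.8 167.7]
tl [476.2 305.4]
tr [496.1 123.8]
br [377.4 112.9]
bl [359.4 292.3]
rim [484.  225.1]
rim [490.4 166.5]
```

```bash
python3 -c "
from h import *
print(workorder.finish_job(), sensors.read_state()['t'])"
```

```text
the job is handed in; nothing more can be done
the job is handed in; nothing more can be done
```

The job is handed in at about 46 s of robot time, and both brackets that were present ended up standing upright in the tray. The hand-in gave no verdict.

- **Clamping:** I moved the two brackets from the die into the nest and squeezed the handles to the stop. After I let go, the jaw measured about parallel to the fixed jaw (within 0.005 rad), which I read as the last tooth holding. A direct measurement of the lever angle from the top view gave only 0.18 rad. I set it aside because its open-position edge fit was poor.
- **Air gun:** I squeezed the trigger for over 1.7 s with the fingers stalled at 43.5 to 44.2 mm, which is the fully-in width, then released it. The next picture showed it back out.
- **Unlatching:** I pressed the moving handle fully down and drew it about 30 mm outwards. The top view then showed the clamp fully open.
- **Tray:** It was knocked about 35 mm towards the robot during the run, and I placed the brackets using its old position. Both still landed on the floor, about 5 mm from the near wall by my measurement.
- **Last check:** Both brackets stood upright inside the tray, the gripper was clear of everything, and the gauge, beaker and oil bottle looked undisturbed. The largest force I read at the wrist was about 19 N.

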